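# Sift cedar balls into a nested pot stack

### The job

First nest every loose green pot squarely into the white pot, one in another, to make one stack. Then use the wire scoop to sift all the whole cedar balls out of the tote into the top pot of the stack, leaving the chips in the tote and never touching a ball with the fingers, and finally stand the scoop flat in the middle of its cork mat. Leave the mug, the jar and the cigar mould alone.

Things in the scene. Friction and masses are not known exactly. Their poses are not given: they have to be found in the camera images.
- tote_floor (a point): Open blue-grey tote, fixed, 252 x 252 mm outside, 240 x 240 inside, walls 80 mm high. Its inner floor is a plane sloping 8 degrees down towards the tote's -x end (nearer the robot): 6 mm above the bench there, 40 mm at the +x end. Point: centre of the inner floor, 23 mm above the bench; tote's axes: x level, towards the high end, y across, z vertical.
- scoop_grip (a point): Centre of the red upright handle of the wire scoop (250 g), 115 mm above the scoop's underside, 23 mm below the handle's top. Scoop axes: open front faces -x, z up. The handle is a flat plate 12 mm thick in x, 40 mm wide in y, 80 mm tall, standing over the heel (rear edge) of the basket.
- scoop_basket (a point): Middle of the scoop's underside, 55 mm ahead (scoop -x) of the handle. A side rail runs along each side, 30 mm from the middle, 28 mm up at the heel and 24 mm up at its free front end, 102 mm ahead of the handle; overall width 65 mm; it carries one ball side by side, two in line; the front is open. It stands by itself.
- scoop: The wire scoop; origin on its underside straight below the handle, axes as at scoop_grip. Basket floor: two straight 5 mm steel rods along x, 13.5 mm either side of the middle (22 mm clear gap, in which a ball rides), from the heel to tips 112 mm ahead of the handle's middle. The heel has a back of upright rods 60 mm high.
- mat_mid (a point): Square cork mat, 170 x 170 x 3 mm, fixed: the scoop's place. Point: centre of its top.
- pot_base_mid (a point): White pot, foot of the stack, loose, 200 g. All pots: 100 mm high, tapered body 100 mm across at the foot, 138 at 74 mm up, then an upright collar to the mouth, 26 mm high, 164 mm outside, 8 mm thick; a small ledge inside below the collar; inner floor 5 mm up. Nested, a pot sits 26 mm higher than the one below, about 3 mm play. Point: on the axis, 50 mm above the foot; z is the axis.
- pot_a_mid (a point): Green plastic pot of the same shape, empty and loose, 200 g, may be absent. Point: on its axis, half-way up.
- pot_b_mid (a point): Second green pot, same; may be absent. Point: on its axis, half-way up.
- ball1: Whole cedar ball, 46 mm diameter, about 30 g, reddish brown, waxed and slippery; may be absent. Origin at its centre. It rolls down to the tote's low end. Not to be touched by the fingers.
- ball2: Whole cedar ball, 46 mm diameter, about 30 g, reddish brown, waxed and slippery; may be absent. Origin at its centre. It rolls down to the tote's low end. Not to be touched by the fingers.
- ball3: Whole cedar ball, 46 mm diameter, about 30 g, reddish brown, waxed and slippery; may be absent. Origin at its centre. It rolls down to the tote's low end. Not to be touched by the fingers.
- ball4: Whole cedar ball, 46 mm diameter, about 30 g, reddish brown, waxed and slippery; may be absent. Origin at its centre. It rolls down to the tote's low end. Not to be touched by the fingers.
- chip1: Broken pale chip of wood, 14 x 12 x 9 mm, 10 g, loose in the tote; falls between the scoop's rods. Origin at the centre of its underside.
- chip2: Broken pale chip of wood, 14 x 12 x 9 mm, 10 g, loose in the tote; falls between the scoop's rods. Origin at the centre of its underside.
- chip3: Broken pale chip of wood, 14 x 12 x 9 mm, 10 g, loose in the tote; falls between the scoop's rods. Origin at the centre of its underside.
- chip4: Broken pale chip of wood, 14 x 12 x 9 mm, 10 g, loose in the tote; falls between the scoop's rods. Origin at the centre of its underside.
- cup: White mug, 72 mm across, 80 mm high, bystander. Origin at its foot.
- jar: Amber jar with a brass cap, 68 mm across, 90 mm high, bystander. Origin at its foot.
- mould: Wooden cigar mould, 100 x 260 x 36 mm, bystander. Origin at its underside.
Mind the look-alikes: they are no part of the job. Leave any blue, orange or yellow look-alike of the scoop alone.

How it is judged:
By the outcome, as a careful person would: the job done as asked, in the order asked, and still so for the second after the job is handed in, with the robot touching nothing.
Of pot_a, pot_b only 1 to 2 are there at a start; the rules pass over those that are not, and their reading is None.
Of ball1, ball2, ball3, ball4 only 3 to 4 are there at a start; the rules pass over those that are not, and their reading is None.
At some moment in a run one of pot_a, pot_b, pot_base may be knocked a few centimetres aside while the robot is not near it.
It also fails if it takes over 210 s, if anything falls off the work surface, if the arm or the gripper's body presses on something with over 40 N, if the wrist force passes 120 N, or if a joint passes its speed limit or range.

### The arm

A 6-joint arm with a two-finger parallel gripper is mounted at the origin on the work surface. World frame = base frame: x ahead of the robot, y to its left, z up, the work surface at z = 0. Lengths are in m, angles in rad, forces in N, time in s.
With the tool pointing down it reaches from about 0.375 to 0.975 m from the base axis. Payload 3.8 kg.
Tool frame: the origin (TCP) lies midway between the tips of the shut fingers; the grasp point (between the pads) lies 19 mm behind it; z points along the fingers, y is the direction in which the jaws open and shut (so a half turn about z gives the same grasp; the last joint's range is limited). The gripper opens to 85 mm and grips with 20 to 120 N. Pads are 22 mm wide; open, the fingers measure 114 mm over their backs; the gripper's body (76 mm by 85 mm) begins 54 mm behind the grasp point. The pads swing forward as they close: fully open they stand 13 mm farther back than shut.
Start: joints at [-1.274, 0.264, 1.604, -0, 1.274, -0.037], TCP at [0.221, -0.638, 0.231] pointing down, gripper open.
Joint ranges: [-2.63, 2.63], [-0.94, 2.18], [0.31, 2.57], [-1.31, 4.45], [0, 2.66], [-2.55, 2.55]. Speed limits (rad/s): [2.57, 2.57, 3.14, 3.14, 3.14, 3.14].

### API

Orientations are given as a rotation vector (axis times angle).
In Python, from workcell import bot gives the robot as it stands.
- The arm moves only by the tool drive_tool, never from a script. Its argument "steps" is a list of rows, each a list of 2 entries, a list of its own where there are three numbers: the shift along the tool's x, y, z in mm, then the turn about the tool's z in degrees. In form: [[[dx, dy, dz], twist], ...]. A call has 1 to 8 rows; each row shifts and turns the commanded pose from where the row before left it, along the tool's axes as they then stand; what a row does not reach is not made up. A row lasts 1/12 s, in which the tool goes at most 41.7 mm and 7.16 degrees, less where a joint would pass 70% of its speed; a pose out of reach is approached as far as the arm can. A call is refused whole if a number of a shift passes 41.7 or a number of a turn 7.16, either way. A call with a gripper value outside its range is refused whole. "jaw" is the opening, from 0 (shut) to 1 (fully open), set as the call begins (left out, the last holds). The fingers move at their own pace and stop on an object; "force" is the grip in N (left out, the last holds). Time passes only in rows, so rows that do not move let the fingers close. It gives the time, the measured TCP pose, the force and the opening at its end, in the units of the state.
- bot.read_state(): the state, without advancing time (a new reading comes with each control period).
- bot.read_camera(name): name is "scene" or "top"; returns the picture (400x640x3 uint8, red, green, blue); there is no depth.
- bot.camera_info(name): a dict with "fx", "fy", "cx", "cy" (pixels), "D" ([k1, k2, p1, p2, k3] as OpenCV has them; the pictures are not rectified), "position" and "attitude" of the camera in the world. Camera axes: x right, y down, z forward; pixel columns grow to the right and rows downward; lengths in m; the calibration is good to about 2 mm. A picture is of the moment at which its call begins. camera_info takes no time and is no camera call.
- bot.finish_job(): hands the job in, once; it reports no verdict.
The state is a dict: "time": time; "q": joint angles; "joint_vel": joint speeds; "joint_torque": joint torques, N m; "tool_pos": TCP position; "tcp_rot": TCP orientation; "wrist_force": force on the tool from outside, world axes, zero at the start; "torque": the same for the moment, N m; "width": opening from 0.0 (shut) to 1.0 (fully open).
Only numpy, scipy, OpenCV 4.12 (cv2) and the standard library are available. Lean on these libraries where they do the work, as an engineer would, in place of code of your own. Each camera call takes 0.05 s, during which the arm holds its last target.

## Working session

There is one attempt and no reset: what is moved stays moved. The work goes in short steps, Python scripts to look and compute and a tool call to move; the robot and the scene stay as the last step left them, time stands still between calls to the robot, and variables do not carry over. Pictures are saved under pics/ and viewed, and the job is handed in when it is done.

Besides the shell and the picture viewer there is one more tool, called after "Emit:" by a JSON object that holds its "method" and its "body", one argument or row to a line. drive_tool: Moves the arm, as the interface text tells. Its arguments: {"type":"object","properties":{"steps":{"type":"array","items":{"type":"array"}},"jaw":{"type":"number"},"force":{"type":"number"}},"required":["steps"]}

```bash
ls; mkdir -p pics; python3 - <<'E'
from workcell import bot
import cv2
print(bot.read_state())
for n in("scene","top"):
    print(n,bot.camera_info(n))
    cv2.imwrite(f"pics/{n}0.png",bot.read_camera(n)[:,:,::-1])
E
```

```text
pics
{'time': 0.0, 'q': array([-1.27391330e+00,  2.64762326e-01,  1.60540258e+00, -5.69299554e-06,
        1.27367816e+00, -3.69305759e-02]), 'joint_vel': array([ 1.23353716e-03,  6.07416965e-04, -5.83283148e-04, -5.32639026e-05,
       -2.34832295e-04,  8.81775279e-04]), 'joint_torque': array([-3.65431169e-04, -5.15107369e+01, -3.67317224e+01,  2.94241472e-04,
        1.30352468e-02,  2.15473420e-05]), 'tool_pos': array([ 0.22092356, -0.63704127,  0.2299404 ]), 'tcp_rot': array([-3.09573489e+00, -5.21553996e-01,  4.66309785e-04]), 'wrist_force': array([ 0.48978053,  0.23946053, -0.17297151]), 'torque': array([-0.01293686, -0.03694728,  0.01548523]), 'width': 0.9988925778485168}
scene {'fx': 471.2229198999281, 'fy': 471.2229198999281, 'cx': 325.3025115270851, 'cy': 199.4814712194019, 'D': array([0.02387523, 0.        , 0.        , 0.        , 0.        ]), 'position': array([1.32161208, 0.13192132, 0.96918059]), 'attitude': array([-1.77160808, -1.90244433,  0.6894833 ])}
top {'fx': 385.49699649188494, 'fy': 385.49699649188494, 'cx': 321.84448256411713, 'cy': 199.7878167487015, 'D': array([-0.07598941,  0.        ,  0.        ,  0.        ,  0.        ]), 'position': array([0.43835405, 0.09346259, 1.04382385]), 'attitude': array([-2.12574414,  2.13294592, -0.1816356 ])}
```

View pics/scene0.png

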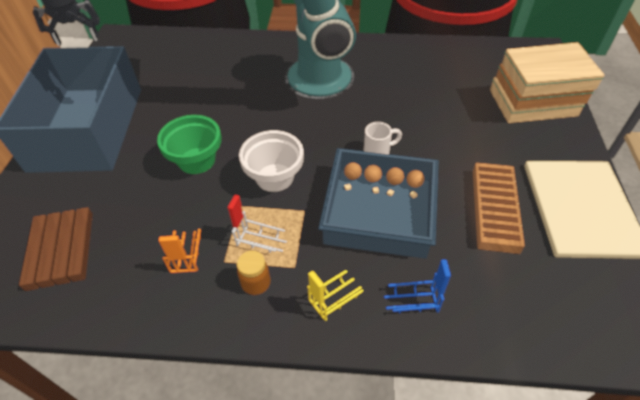

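View pics/top0.png

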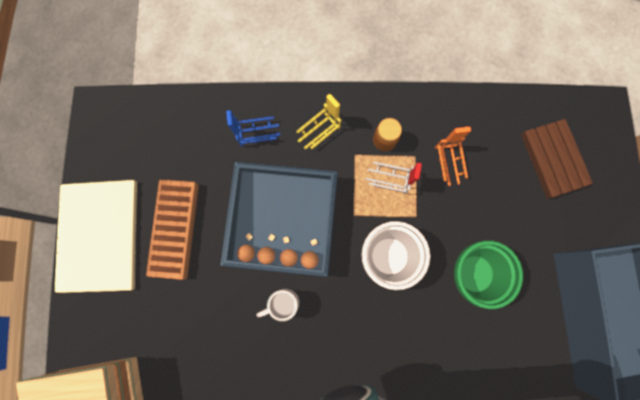

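```bash
cat > h.py <<'E'
import numpy as np, cv2
from workcell import bot
from scipy.spatial.transform import Rotation as R
def cam(n):
    c=bot.camera_info(n);K=np.array([[c['fx'],0,c['cx']],[0,c['fy'],c['cy']],[0,0,1]])
    return K,np.array(c['D']),np.array(c['position']),R.from_rotvec(c['attitude']).as_matrix()
def unproj(n,uv,z):
    K,D,p,Rm=cam(n);uv=np.array(uv,float).reshape(-1,1,2)
    q=cv2.undistortPoints(uv,K,D).reshape(-1,2)
    d=np.c_[q,np.ones(len(q))]@Rm.T
    return p+d*((z-p[2])/d[:,2])[:,None]
def proj(n,P):
    K,D,p,Rm=cam(n);P=np.array(P,float).reshape(-1,3)
    r,_=cv2.Rodrigues(Rm.T)
    return cv2.projectPoints(P,r,-Rm.T@p,K,D)[0].reshape(-1,2)
def snap(n,name,box=None,s=1):
    im=bot.read_camera(n)[:,:,::-1].copy()
    if box: 
        x,y,w,h=box;im=im[y:y+h,x:x+w]
    im=cv2.resize(im,None,fx=s,fy=s,interpolation=cv2.INTER_CUBIC);cv2.imwrite(f'pics/{name}.png',im)
def need(x,y,z,yaw=None):
    # yaw: world direction (deg) of tool y
    s=bot.read_state();M=R.from_rotvec(s['tcp_rot']).as_matrix();p=s['tool_pos']
    d=(M.T@(np.array([x,y,z])-p))*1000
    cy=np.degrees(np.arctan2(M[1,1],M[0,1]))
    out=f"t={s['time']:.2f} pos={np.round(p*1000,1)} yawy={cy:.1f} q6={s['q'][5]:.2f} w={s['width']:.3f} F={np.round(s['wrist_force'],1)}\n tool-shift mm {np.round(d,1)}"
    if yaw is not None:
        dy=-(yaw-cy); dy=(dy+90)%180-90
        out+=f" twist {dy:.1f} (alt {dy-180*np.sign(dy):.1f})"
    print(out)
E
cat > n.py <<'E'
import sys;from h import need
need(*map(float,sys.argv[1:]))
E
python3 - <<'E'
import cv2
im=cv2.imread('pics/top0.png')
cv2.imwrite('pics/c1.png',cv2.resize(im[145:315,345:530],None,fx=4,fy=3.5 and 4,interpolation=2)[:600])
cv2.imwrite('pics/c2.png',cv2.resize(im[155:285,215:345],None,fx=4.5,fy=4.5,interpolation=2))
E
```

```text
(no output)
```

View pics/c1.png

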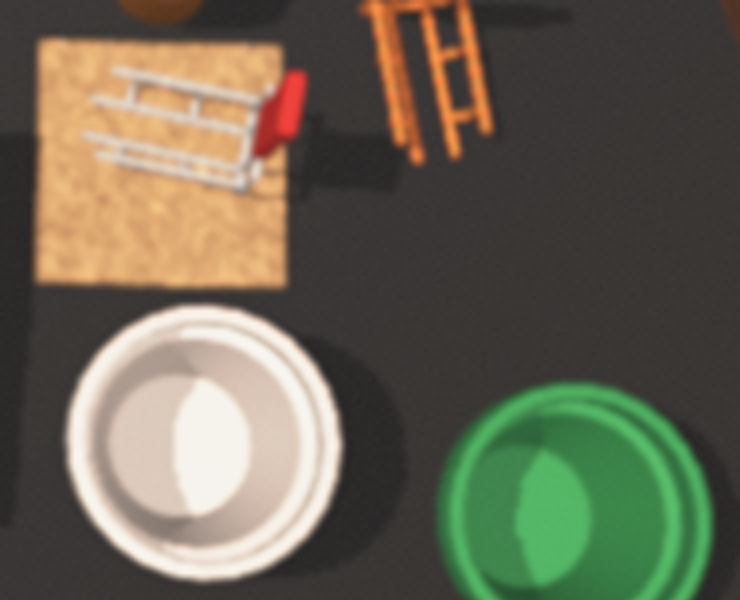

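View pics/c2.png

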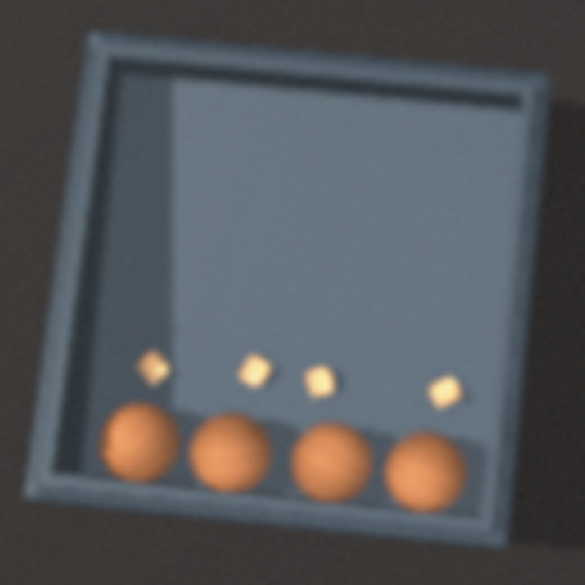

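```bash
python3 - <<'E'
from h import *
c=lambda L:[(215+(x-2)/4.5,155+(y-2)/4.5) for x,y in L]
T=unproj('top',c([(90,35),(550,75),(28,497),(507,543)]),.08);print(T*1000,T.mean(0))
e=lambda a,b:np.degrees(np.arctan2(*(a-b)[1::-1]))
print('x axis yaw',e(T[0],T[2]),e(T[1],T[3]),'y',e(T[0],T[1])-90,e(T[2],T[3])-90)
print('balls',unproj('top',c([(139,441),(230,453),(331,462),(425,470)]),.032)*1000)
print('chips',unproj('top',c([(153,367),(256,370),(320,382),(445,390)]),.018)*1000)
d=lambda L:[(345+x/4,145+y/4) for x,y in L]
print('mat',(unproj('top',d([(37,38),(283,43),(36,284),(287,288)]),.003)*1000))
# pots via circle fit on edges: left/right/top/bottom of outer rim
print('white',unproj('top',d([(66,440),(341,445),(204,305),(204,581)]),.1)*1000)
im=cv2.imread('pics/top0.png').astype(int)
def fit(mask,z):
    m=mask.astype(np.uint8);cs,_=cv2.findContours(m,0,1);k=max(cs,key=cv2.contourArea).reshape(-1,2)
    P=unproj('top',k,z)[:,:2];A=np.c_[P,np.ones(len(P))]
    x=np.linalg.lstsq(A,(P**2).sum(1),rcond=None)[0];cc=x[:2]/2;return cc*1000,np.sqrt(x[2]+cc@cc)*1000
b,g,r=im[...,0],im[...,1],im[...,2]
m=(g>r+40)&(g>b+30);print('green',fit(m,.1))
w=np.zeros(m.shape,bool);w[215:300,355:440]=(b>130)[215:300,355:440];print('white',fit(w,.1))
E
```

```text
[[706.71649742 322.63366395  80.        ]
 [681.61262487  57.63420764  80.        ]
 [443.51564401 348.00078949  80.        ]
 [418.62495626  83.62831821  80.        ]] [0.56261743 0.20297424 0.08      ]
x axis yaw -5.505125987270744 -5.644868886301427 y -5.411582200510793 -5.378547040467723
balls [[476.17878057 296.67474382  32.        ]
 [469.28187481 243.42579259  32.        ]
 [464.0717185  184.71519969  32.        ]
 [459.38485977 130.29955861  32.        ]]
chips [[520.32238475 292.33841581  18.        ]
 [518.48276843 231.00589622  18.        ]
 [511.32937458 192.97120265  18.        ]
 [506.43718943 119.10354763  18.        ]]
mat [[ 749.13862574    5.2997886     3.        ]
 [ 745.30917442 -167.80092703    3.        ]
 [ 575.50727742    9.11804794    3.        ]
 [ 571.96352269 -162.48037083    3.        ]]
white [[ 4.67106882e+02  2.98407671e-01  1.00000000e+02]
 [ 4.62831064e+02 -1.67805209e+02  1.00000000e+02]
 [ 5.49206781e+02 -8.65845843e+01  1.00000000e+02]
 [ 3.82363186e+02 -8.12402829e+01  1.00000000e+02]]
green (array([ 417.9041405 , -311.30288795]), np.float64(83.23693417456202))
white (array([467.00874761, -82.6962129 ]), np.float64(82.3741167029518))
```

```bash
python3 n.py 0.418 -0.389 0.14 90; python3 n.py 0.496 -0.311 0.14 0
```

```text
t=0.10 pos=[ 221.  -637.1  230.1] yawy=-70.9 q6=-0.04 w=1.002 F=[ 0.8 -0.3 -0.6]
 tool-shift mm [ 267.4 -169.6   90.4] twist 19.1 (alt -160.9)
t=0.10 pos=[ 221.  -637.1  230.1] yawy=-70.9 q6=-0.04 w=1.002 F=[ 0.8 -0.3 -0.6]
 tool-shift mm [ 366.7 -217.8   90.6] twist -70.9 (alt 109.1)
```

Emit:
{"method": "drive_tool", "body": {
  "steps": [
    [[33, -21, 0], 0],
    [[33, -21, 0], 0],
    [[33, -21, 0], 0],
    [[33, -21, 0], 0],
    [[33, -21, 0], 0],
    [[33, -21, 0], 0],
    [[33, -21, 0], 0],
    [[33, -21, 0], 0]
  ],
  "jaw": 0.5,
  "force": 50
}}

```text
time: 0.77
tool_pos: [0.4161, -0.3906, 0.2308]
tcp_rot: [-3.097, -0.521, 0.001]
wrist_force: [0.7, -0.8, 0.1]
width: 0.498
```

Emit:
{"method": "drive_tool", "body": {
  "steps": [
    [[0, 0, 20], 6.4],
    [[0, 0, 20], 6.4],
    [[0, 0, 20], 6.3]
  ]
}}

```text
time: 1.02
tool_pos: [0.4164, -0.3915, 0.1708]
tcp_rot: [3.141, -0.004, 0.001]
wrist_force: [-0.3, -0.4, 0.3]
width: 0.5
```

```bash
python3 n.py 0.418 -0.389 0.078 90;python3 -c "
from h import *;snap('top','a1');snap('scene','a2')"
```

```text
t=1.02 pos=[ 416.4 -391.5  170.8] yawy=-90.2 q6=0.78 w=0.500 F=[-0.3 -0.4  0.3]
 tool-shift mm [ 1.5 -2.5 92.8] twist -0.2 (alt 179.8)
```

View pics/a1.png

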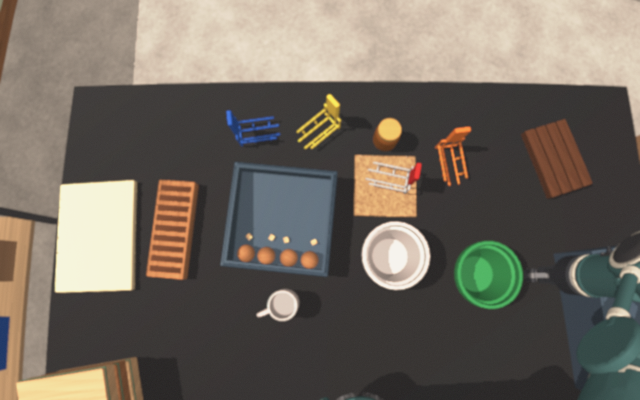

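Emit:
{"method": "drive_tool", "body": {
  "steps": [
    [[1.5, -2.5, 30], 0],
    [[0, 0, 30], 0],
    [[0, 0, 20], 0],
    [[0, 0, 10], 0],
    [[0, 0, 0], 0]
  ]
}}

```text
time: 1.53
tool_pos: [0.4156, -0.3889, 0.0792]
tcp_rot: [-3.138, -0.003, 0.005]
wrist_force: [0.2, 0.6, -0.2]
width: 0.503
```

Emit:
{"method": "drive_tool", "body": {
  "steps": [
    [[0, 0, 0], 0],
    [[0, 0, 0], 0],
    [[0, 0, 0], 0],
    [[0, 0, 0], 0],
    [[0, 0, 0], 0],
    [[0, 0, 0], 0]
  ],
  "jaw": 0,
  "force": 60
}}

```text
time: 2.03
tool_pos: [0.4183, -0.3913, 0.0835]
tcp_rot: [3.139, 0.001, 0.005]
wrist_force: [0.0, -0.7, 7.3]
width: 0.078
```

Emit:
{"method": "drive_tool", "body": {
  "steps": [
    [[0, 0, -5], 0],
    [[0, 0, -15], 0],
    [[0, 0, -30], 0],
    [[0, 0, -30], 0],
    [[0, 0, -30], 0],
    [[0, 0, -25], 0],
    [[0, 0, 0], 0]
  ]
}}

```text
time: 2.62
tool_pos: [0.4195, -0.3926, 0.2231]
tcp_rot: [3.134, 0.001, 0.012]
wrist_force: [1.6, -1.3, -2.0]
width: 0.073
```

```bash
python3 n.py 0.467 -0.1625 0.21 90;python3 -c "
from h import *;snap('top','a3');snap('scene','a4')"
```

```text
t=2.62 pos=[ 419.5 -392.6  223.1] yawy=-90.0 q6=0.77 w=0.073 F=[ 1.6 -1.3 -2. ]
 tool-shift mm [  47.5 -230.1   11.7] twist 0.0 (alt -180.0)
```

View pics/a4.png

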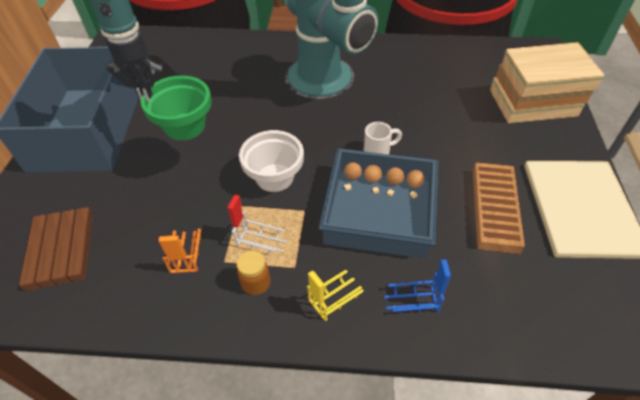

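View pics/a3.png

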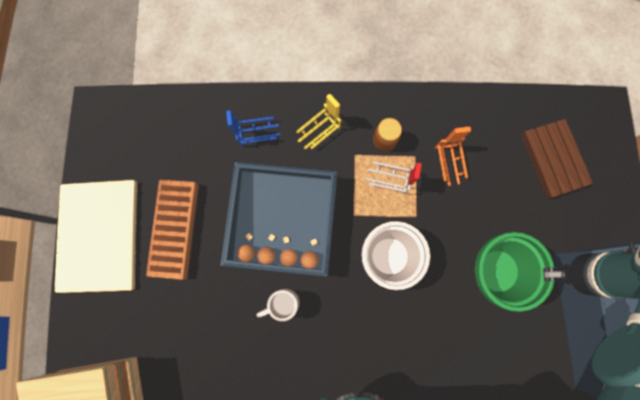

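```bash
cat >> h.py <<'E'
def fitc(mask,z):
    m=mask.astype(np.uint8);cs,_=cv2.findContours(m,0,1);k=cv2.convexHull(max(cs,key=cv2.contourArea)).reshape(-1,2)
    P=unproj('top',k,z)[:,:2];A=np.c_[P,np.ones(len(P))]
    x=np.linalg.lstsq(A,(P**2).sum(1),rcond=None)[0];cc=x[:2]/2;return np.round(cc*1000,1),round(np.sqrt(x[2]+cc@cc)*1000,1)
def green(z,im):
    im=im.astype(int);b,g,r=im[...,0],im[...,1],im[...,2];return fitc((g>r+40)&(g>b+30),z)
E
python3 -c "
from h import *
im=cv2.imread('pics/a3.png')
for z in(.22,.24):print(green(z,im))"
```

```text
(array([ 426.1, -318.7]), np.float64(86.5))
(array([ 426.4, -308.7]), np.float64(84.4))
```

```bash
python3 -c "
from h import *
im=cv2.imread('pics/a3.png');im2=cv2.imread('pics/a4.png')
t=np.linspace(0,6.28,200)
out=[]
for c,col in(((.4264,-.310),(0,0,255)),((.4195,-.312),(255,0,0))):
  for n,I in(('top',im),('scene',im2)):
    for u in proj(n,np.c_[c[0]+.082*np.cos(t),c[1]+.082*np.sin(t),0*t+.24]): I[int(round(u[1])),int(round(u[0]))]=col
a=cv2.resize(im[225:320,465:570],None,fx=4,fy=4,interpolation=0);b=cv2.resize(im2[65:145,130:225],None,fx=4,fy=4,interpolation=0)
o=np.zeros((400,800,3),np.uint8);o[:380,:420]=a;o[:320,420:800]=b;cv2.imwrite('pics/a5.png',o)"
```

```text
(no output)
```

View pics/a5.png

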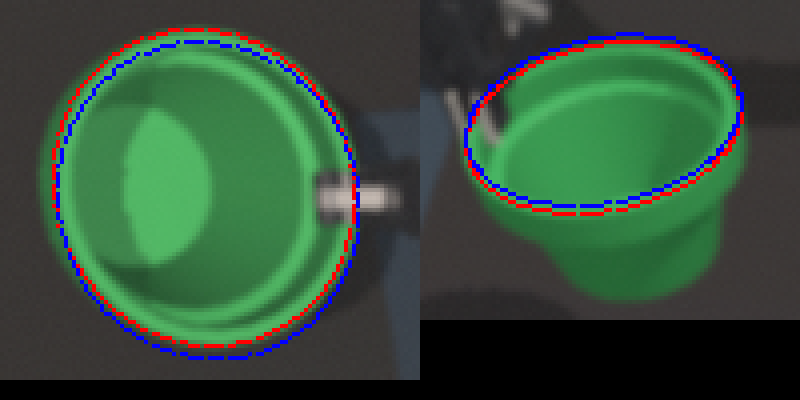

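```bash
python3 n.py 0.460 -0.164 0.21
```

```text
t=2.72 pos=[ 417.4 -390.4  217.3] yawy=-90.0 q6=0.77 w=0.073 F=[-0.3 -0.1 -3.1]
 tool-shift mm [  42.8 -226.4    6.9]
```

Emit:
{"method": "drive_tool", "body": {
  "steps": [
    [[3, -20, 0], 0],
    [[6, -32, 0], 0],
    [[6, -32, 0], 0],
    [[6, -32, 0], 0],
    [[6, -32, 0], 0],
    [[6, -32, 0], 0],
    [[5, -30, 0], 0],
    [[2.5, -18.5, 0], 0]
  ]
}}

```text
time: 3.38
tool_pos: [0.4556, -0.1581, 0.2131]
tcp_rot: [-3.139, -0.003, 0.008]
wrist_force: [-0.1, -0.6, -1.8]
width: 0.076
```

Emit:
{"method": "drive_tool", "body": {
  "steps": [
    [[0, 0, 10], 0],
    [[0, 0, 20], 0],
    [[0, 0, 10], 0]
  ]
}}

```text
time: 3.63
tool_pos: [0.455, -0.1605, 0.1721]
tcp_rot: [-3.14, -0.003, 0.009]
wrist_force: [-0.9, -0.4, -2.2]
width: 0.08
```

```bash
python3 n.py 0.460 -0.164 0.1095;python3 -c "
from h import *
snap('top','a6')
im=cv2.imread('pics/a6.png')
s=bot.read_state();print(green(s['tool_pos'][2]+.0165,im),s['tool_pos'])
cv2.imwrite('pics/a7.png',cv2.resize(im[200:310,340:460],None,fx=5,fy=5))"
```

```text
t=3.63 pos=[ 455.  -160.5  172.1] yawy=-89.9 q6=1.18 w=0.080 F=[-0.9 -0.4 -2.2]
 tool-shift mm [ 5.4  3.6 62.6]
(array([461.3, -81.8]), np.float64(82.5)) [ 0.4536326  -0.16027067  0.17026512]
```

View pics/a7.png

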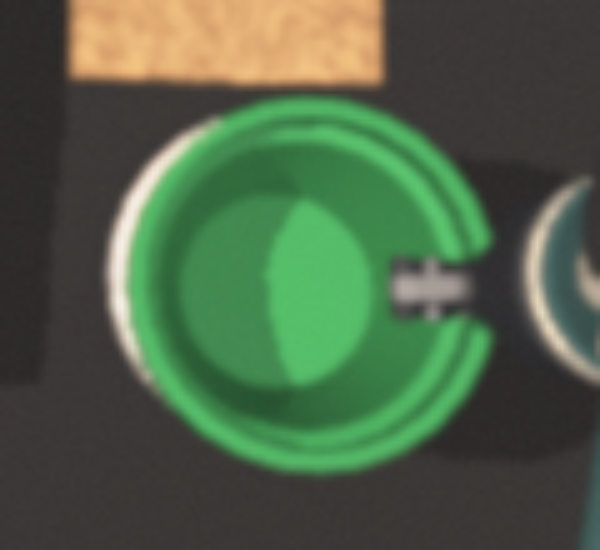

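Emit:
{"method": "drive_tool", "body": {
  "steps": [
    [[5.5, 0.7, 10], 0],
    [[0, 0, 20], 0],
    [[0, 0, 10], 0],
    [[0, 0, 6], 0]
  ]
}}

```text
time: 4.02
tool_pos: [0.4617, -0.1622, 0.1281]
tcp_rot: [-3.14, 0.001, 0.005]
wrist_force: [-0.0, 0.0, -1.8]
width: 0.076
```

Emit:
{"method": "drive_tool", "body": {
  "steps": [
    [[0, 0, 4], 0],
    [[0, 0, 4], 0],
    [[0, 0, 4], 0],
    [[0, 0, 0], 0]
  ]
}}

```text
time: 4.35
tool_pos: [0.4629, -0.1622, 0.118]
tcp_rot: [-3.142, -0.001, 0.0]
wrist_force: [-0.6, 0.5, -3.3]
width: 0.074
```

```bash
python3 n.py 0.460 -0.164 0.1095;python3 -c "
from h import *
snap('top','a8');snap('scene','a9')
im=cv2.imread('pics/a8.png')
s=bot.read_state();print(green(s['tool_pos'][2]+.0165,im),s['tool_pos'])
a=cv2.resize(im[200:310,340:460],None,fx=3,fy=3)
b=cv2.resize(cv2.imread('pics/a9.png')[110:210,215:330],None,fx=3.3,fy=3.3);o=np.zeros((330,800,3),np.uint8);o[:,:360]=a;o[:,370:370+b.shape[1]]=b[:330];cv2.imwrite('pics/b0.png',o)"
```

```text
t=4.35 pos=[ 462.9 -162.2  118. ] yawy=-90.0 q6=1.18 w=0.074 F=[-0.6  0.5 -3.3]
 tool-shift mm [-2.9  1.8  8.5]
(array([469.9, -82.8]), np.float64(82.5)) [ 0.46318579 -0.16231354  0.11867886]
```

View pics/b0.png

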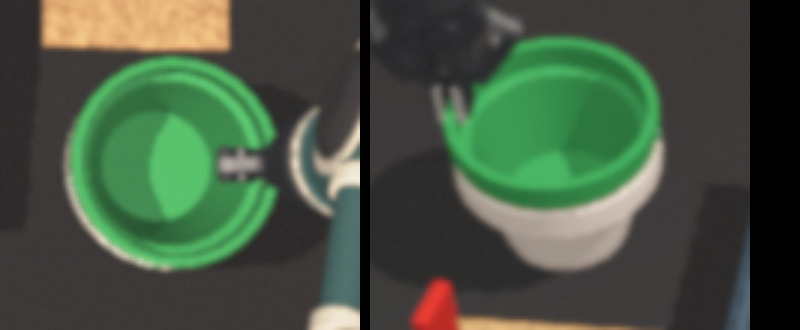

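Emit:
{"method": "drive_tool", "body": {
  "steps": [
    [[-2.5, 0, 3], 0],
    [[0, 0, 3], 0],
    [[0, 0, 3], 0],
    [[0, 0, 0], 0]
  ]
}}

```text
time: 4.78
tool_pos: [0.461, -0.1626, 0.1098]
tcp_rot: [3.141, 0.001, 0.002]
wrist_force: [-0.3, 0.1, 1.3]
width: 0.078
```

Emit:
{"method": "drive_tool", "body": {
  "steps": [
    [[0, 0, 0], 0],
    [[0, 0, 0], 0],
    [[0, 0, 0], 0]
  ],
  "jaw": 0.35
}}

```text
time: 5.03
tool_pos: [0.4605, -0.1621, 0.1093]
tcp_rot: [-3.141, -0.001, -0.0]
wrist_force: [-0.6, 0.4, 0.1]
width: 0.351
```

Emit:
{"method": "drive_tool", "body": {
  "steps": [
    [[0, 0, -15], 0],
    [[0, 0, -30], 0],
    [[0, 0, -30], 0],
    [[0, 0, -30], 0],
    [[0, 30, 0], 0],
    [[0, 30, 0], 0],
    [[0, 30, 0], 0]
  ]
}}

```text
time: 5.62
tool_pos: [0.4611, -0.2531, 0.2156]
tcp_rot: [3.14, 0.003, 0.004]
wrist_force: [0.4, -0.1, -0.8]
width: 0.351
```

```bash
python3 -c "
from h import *
snap('top','b1');snap('scene','b2')
im=cv2.imread('pics/b1.png');print(green(.126,im))
a=cv2.resize(im[200:310,340:460],None,fx=3,fy=3)
b=cv2.resize(cv2.imread('pics/b2.png')[110:210,215:330],None,fx=3.3,fy=3.3);o=np.zeros((330,800,3),np.uint8);o[:,:360]=a;o[:,370:370+b.shape[1]]=b[:330];cv2.imwrite('pics/b3.png',o)
cv2.imwrite('pics/b4.png',cv2.resize(im[145:220,345:440],None,fx=8,fy=8))
"
```

```text
(array([467.3, -83.2]), np.float64(82.8))
```

View pics/b3.png

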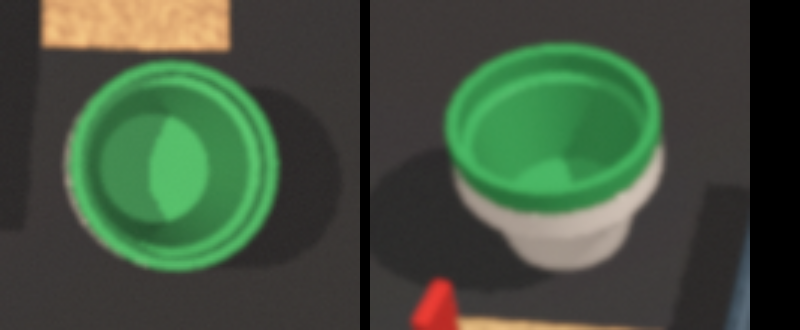

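View pics/b4.png

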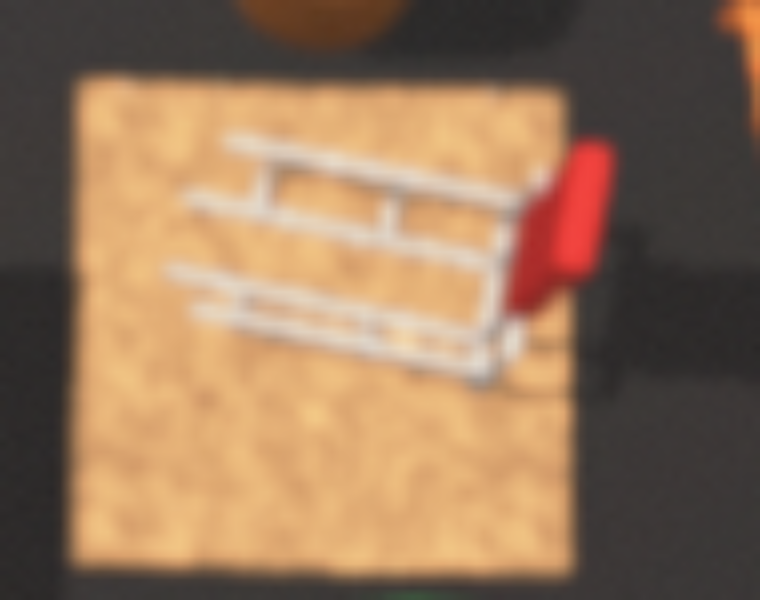

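```bash
python3 -c "
from h import *
c=lambda L:[(345+(x-3.5)/8,145+(y-3.5)/8) for x,y in L]
H=unproj('top',c([(580,142),(612,148),(590,278),(556,272)]),.141);print(H*1000,H.mean(0))
for z,L in((.0055,[(190,198),(500,262)]),(.0055,[(170,270),(490,335)]),(.029,[(228,140),(520,200)])):
  P=unproj('top',c(L),z)*1000;d=P[0]-P[1];print(P,np.degrees(np.arctan2(d[1],d[0])))
"
```

```text
[[ 688.06197215 -135.56379488  141.        ]
 [ 686.17591617 -145.27834423  141.        ]
 [ 645.7029362  -136.54064578  141.        ]
 [ 647.57457123 -126.29866449  141.        ]] [ 0.66687885 -0.13592036  0.141     ]
[[ 705.60794215  -32.76499666    5.5       ]
 [ 682.56508483 -139.89393021    5.5       ]] 77.86093809731696
[[ 679.99983321  -25.20015272    5.5       ]
 [ 656.73776738 -135.31317475    5.5       ]] 78.07129979860568
[[ 719.87689329  -43.38922832   29.        ]
 [ 698.65631661 -142.40318912   29.        ]] 77.90341752840327
```

```bash
python3 n.py 0.668 -0.137 0.22 78
```

```text
t=5.72 pos=[ 460.7 -255.7  214.7] yawy=-90.1 q6=1.02 w=0.351 F=[-0.1  0.1 -0.4]
 tool-shift mm [ 207.  -119.2   -5.3] twist 11.9 (alt -168.1)
```

Emit:
{"method": "drive_tool", "body": {
  "steps": [
    [[30, -17, 0], 0],
    [[30, -17, 0], 0],
    [[30, -17, 0], 0],
    [[30, -17, 0], 0],
    [[30, -17, 0], 0],
    [[30, -17, 0], 0],
    [[27, -17, 0], 0]
  ]
}}

```text
time: 6.3
tool_pos: [0.6688, -0.1311, 0.2138]
tcp_rot: [-3.141, -0.001, 0.001]
wrist_force: [0.3, -0.5, 0.1]
width: 0.352
```

Emit:
{"method": "drive_tool", "body": {
  "steps": [
    [[0, 0, 15], 6],
    [[0, 0, 20], 6],
    [[0, 0, 0], 0]
  ]
}}

```text
time: 6.55
tool_pos: [0.665, -0.1309, 0.1741]
tcp_rot: [-3.123, 0.329, 0.013]
wrist_force: [-2.1, 0.2, -1.5]
width: 0.349
```

```bash
python3 n.py 0.668 -0.137 0.099 78; python3 -c "
from h import *
snap('top','b5',(345,120,140,100),5)"
```

```text
t=6.55 pos=[ 665.  -130.9  174.1] yawy=-102.0 q6=1.55 w=0.349 F=[-2.1  0.2 -1.5]
 tool-shift mm [ 4.8  5.3 75. ] twist -0.0 (alt 180.0)
```

View pics/b5.png

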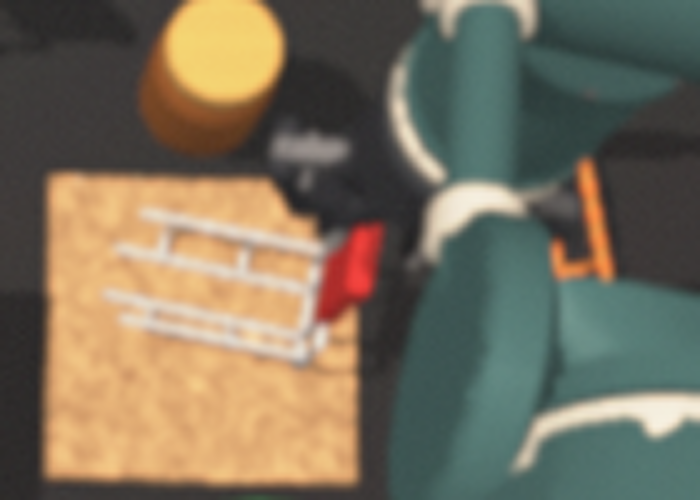

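```bash
python3 -c "
from h import *
print(proj('top',[[.665,-.131,.174],[.665,-.131,.25],[.668,-.137,.141]]))
print(bot.read_state()['q'])
snap('scene','b6',(180,150,200,150),4)"
```

```text
[[418.9700645  168.08341081]
 [427.57631739 159.1147896 ]
 [418.0541922  170.32748456]]
[-2.32059732e-01  3.10845546e-01  1.64848690e+00  3.19719184e-04
  1.18925713e+00  1.54469391e+00]
```

View pics/b6.png

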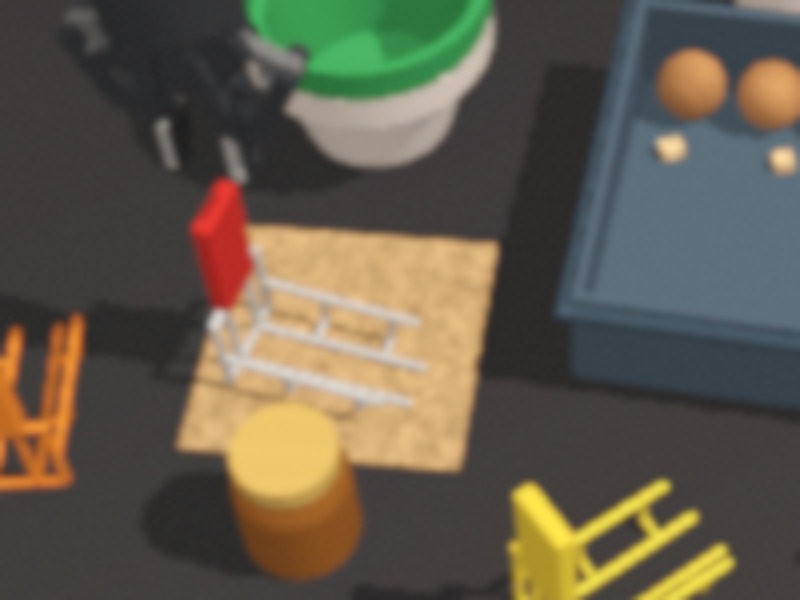

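```bash
python3 -c "
from h import *
print(proj('scene',[[.668,-.137,.141],[.665,-.131,.174]]),unproj('scene',[[234,201.]],.141))"
```

```text
[[232.95853608 201.51507136]
 [233.46409512 191.230791  ]] [[ 0.6663589  -0.13494004  0.141     ]]
```

Emit:
{"method": "drive_tool", "body": {
  "steps": [
    [[2, 2, 5], 0],
    [[1.5, 2, 20], 0],
    [[0, 0, 25], 0],
    [[0, 0, 15], 0],
    [[0, 0, 10], 0],
    [[0, 0, 0], 0]
  ]
}}

```text
time: 7.15
tool_pos: [0.6681, -0.1376, 0.1017]
tcp_rot: [-3.124, 0.327, 0.007]
wrist_force: [-0.4, -0.4, 0.1]
width: 0.348
```

Emit:
{"method": "drive_tool", "body": {
  "steps": [
    [[0, 0, 0], 0],
    [[0, 0, 0], 0],
    [[0, 0, 0], 0],
    [[0, 0, 0], 0]
  ],
  "jaw": 0,
  "force": 80
}}

```text
time: 7.48
tool_pos: [0.6707, -0.1379, 0.1054]
tcp_rot: [3.124, -0.327, 0.003]
wrist_force: [-0.0, -0.4, -1.1]
width: 0.133
```

Emit:
{"method": "drive_tool", "body": {
  "steps": [
    [[0, 0, -10], 0],
    [[0, 0, -20], 0],
    [[0, 0, -30], 0],
    [[0, 0, -30], 0],
    [[0, 0, -30], 0],
    [[0, 0, 0], 0]
  ]
}}

```text
time: 7.98
tool_pos: [0.6743, -0.1387, 0.2343]
tcp_rot: [3.123, -0.327, 0.022]
wrist_force: [2.2, -0.5, 0.3]
width: 0.128
```

```bash
python3 n.py 0.668 -0.137 0.099 78; python3 -c "
from h import *
snap('top','b7',(345,100,140,100),5)
snap('scene','b8',(180,100,200,150),4)"
```

```text
t=7.98 pos=[ 674.3 -138.7  234.3] yawy=-102.0 q6=1.54 w=0.128 F=[ 2.2 -0.5  0.3]
 tool-shift mm [ -8.4  -0.4 135.2] twist 0.0 (alt -180.0)
```

View pics/b7.png

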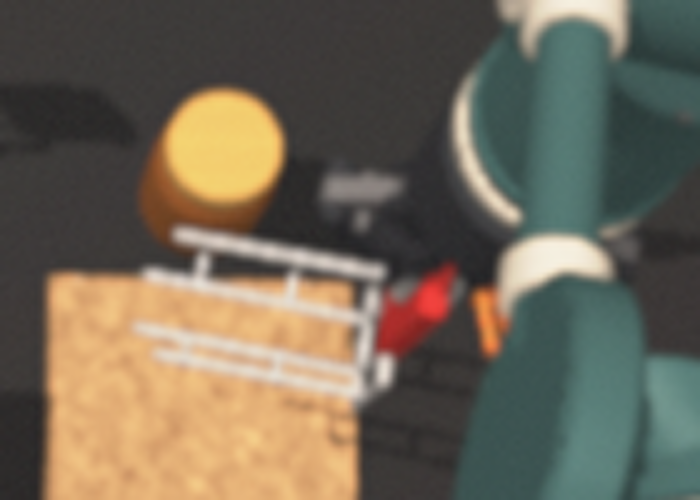

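View pics/b8.png

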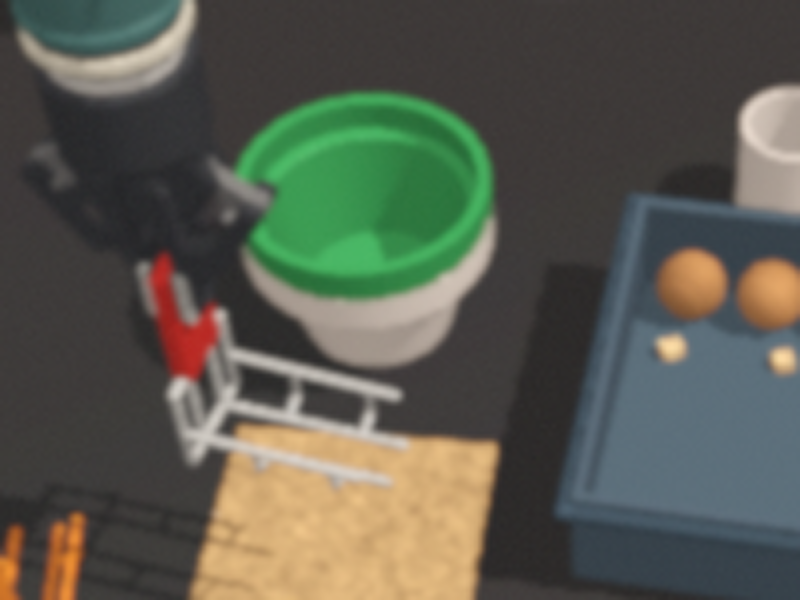

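Emit:
{"method": "drive_tool", "body": {
  "steps": [
    [[0, 0, -5], -7],
    [[0, 0, -5], -7],
    [[0, 0, -5], -7],
    [[0, 0, -5], -7],
    [[0, 0, 0], -7],
    [[0, 0, 0], -7],
    [[0, 0, 0], -7],
    [[0, 0, 0], -7]
  ],
  "force": 100
}}

```text
time: 8.75
tool_pos: [0.6685, -0.1373, 0.2414]
tcp_rot: [-2.906, -1.185, 0.006]
wrist_force: [0.1, -0.2, -2.1]
width: 0.13
```

Emit:
{"method": "drive_tool", "body": {
  "steps": [
    [[0, 0, 0], -7],
    [[0, 0, 0], -7],
    [[0, 0, 0], -7],
    [[0, 0, 0], -7],
    [[0, 0, 0], -7],
    [[0, 0, 0], -5.5],
    [[0, 0, 0], 0]
  ]
}}

```text
time: 9.33
tool_pos: [0.6686, -0.1374, 0.2415]
tcp_rot: [-2.32, -2.113, 0.004]
wrist_force: [0.4, -0.6, -2.6]
width: 0.126
```

```bash
python3 n.py 0.5984 0.1152 0.24 -5.45
```

```text
t=9.33 pos=[ 668.6 -137.4  241.5] yawy=-5.3 q6=-0.15 w=0.126 F=[ 0.4 -0.6 -2.6]
 tool-shift mm [244.9 -93.4   2.1] twist 0.1 (alt -179.9)
```

Emit:
{"method": "drive_tool", "body": {
  "steps": [
    [[20, -8, 0], 0],
    [[35, -13, 0], 0],
    [[35, -14, 0], 0],
    [[35, -14, 0], 0],
    [[35, -14, 0], 0],
    [[35, -13, 0], 0],
    [[32, -11, 0], 0],
    [[18, -6, 0], 0]
  ]
}}

```text
time: 10.0
tool_pos: [0.5985, 0.1185, 0.2427]
tcp_rot: [-2.324, -2.109, 0.002]
wrist_force: [0.2, -0.6, -2.5]
width: 0.127
```

Emit:
{"method": "drive_tool", "body": {
  "steps": [
    [[0, 0, 25], 0],
    [[0, 0, 20], 0],
    [[0, 0, 10], 0],
    [[0, 0, 0], 0]
  ]
}}

```text
time: 10.33
tool_pos: [0.5975, 0.1147, 0.1845]
tcp_rot: [-2.323, -2.108, 0.011]
wrist_force: [0.4, 0.0, -2.4]
width: 0.129
```

```bash
python3 n.py 0.5984 0.1152 0.24 -5.45; python3 -c "
from h import *
snap('top','c3',(215,150,140,140),4)
snap('scene','c4',(300,120,160,140),4)"
```

```text
t=10.33 pos=[597.5 114.7 184.5] yawy=-5.6 q6=0.25 w=0.129 F=[ 0.4  0.  -2.4]
 tool-shift mm [  0.5   0.4 -55.5] twist -0.1 (alt 179.9)
```

View pics/c3.png

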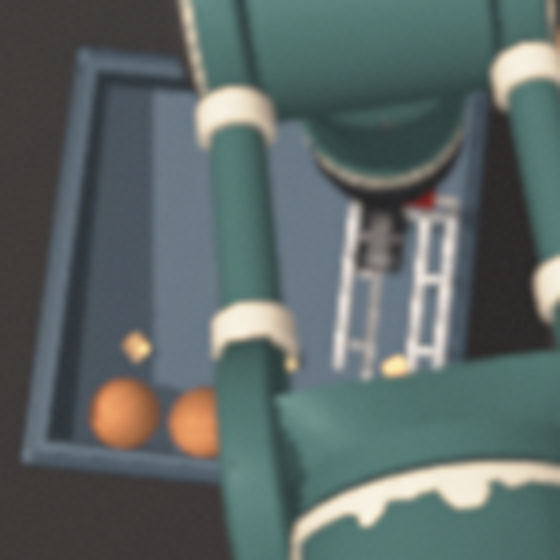

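View pics/c4.png

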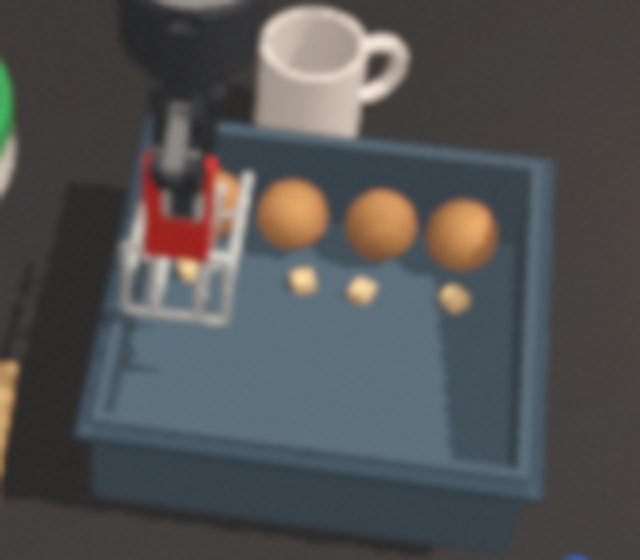

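```bash
cat >> h.py <<'E'
c5=np.radians(-5.45)
def tt(P):
    P=np.atleast_2d(P)[:,:2]*1000-[562.6,203];return np.c_[P@[np.cos(c5),np.sin(c5)],P@[-np.sin(c5),np.cos(c5)]].round(1)
def tw(x,y): return ((np.array([562.6,203])+x*np.array([np.cos(c5),np.sin(c5)])+y*np.array([-np.sin(c5),np.cos(c5)]))/1000).round(4)
E
python3 -c "
from h import *
c=lambda L:[(215+(x-1.5)/4,150+(y-1.5)/4) for x,y in L]
print(tt(unproj('top',c([(370,373),(413,363),(339,366),(440,370),(357,206),(452,206)]),.0845)),'rails z.108',tt(unproj('top',c([(339,366),(440,370)]),.107)))
print('TCP',tt(bot.read_state()['tool_pos']))
d=lambda L:[(300+(x-1.5)/4,120+(y-1.5)/4) for x,y in L]
print('heel scene',tt(unproj('scene',d([(122,308),(225,322)]),.0845)))
"
```

```text
[[ -57.7  -75.7]
 [ -49.1 -101.7]
 [ -55.2  -56.1]
 [ -51.9 -118.8]
 [  46.1  -57.2]
 [  51.6 -116.9]] rails z.108 [[ -56.5  -57.6]
 [ -53.3 -118.8]]
TCP [[ 45.9 -84.4]]
heel scene [[  41.8 -121.4]
 [  42.6  -58.1]]
```

Emit:
{"method": "drive_tool", "body": {
  "steps": [
    [[4, 0, 15], 0],
    [[1, 0, 20], 0],
    [[0, 0, 10], 0],
    [[0, 0, 3], 0],
    [[0, 0, 0], 0]
  ]
}}

```text
time: 10.85
tool_pos: [0.601, 0.1196, 0.1409]
tcp_rot: [-2.325, -2.111, 0.002]
wrist_force: [-0.6, 0.1, -2.4]
width: 0.13
```

Emit:
{"method": "drive_tool", "body": {
  "steps": [
    [[0, 0, 3], 0],
    [[0, 0, 3], 0],
    [[0, 0, 0], 0],
    [[0, 0, 0], 0]
  ]
}}

```text
time: 11.18
tool_pos: [0.6016, 0.12, 0.1358]
tcp_rot: [2.325, 2.112, 0.001]
wrist_force: [0.6, 0.9, -3.6]
width: 0.127
```

Emit:
{"method": "drive_tool", "body": {
  "steps": [
    [[0, 0, 2], 0],
    [[0, 0, 2], 0],
    [[0, 0, 0], 0]
  ]
}}

```text
time: 11.43
tool_pos: [0.6018, 0.1201, 0.1321]
tcp_rot: [2.324, 2.112, 0.002]
wrist_force: [0.6, 0.4, 0.7]
width: 0.129
```

```bash
python3 -c "
from h import *
print('TCP',tt(bot.read_state()['tool_pos']),bot.read_state()['tool_pos'])
snap('scene','c5',(300,120,160,140),4)"
```

```text
TCP [[ 46.9 -78.8]] [0.60184448 0.12005448 0.13207931]
```

View pics/c5.png

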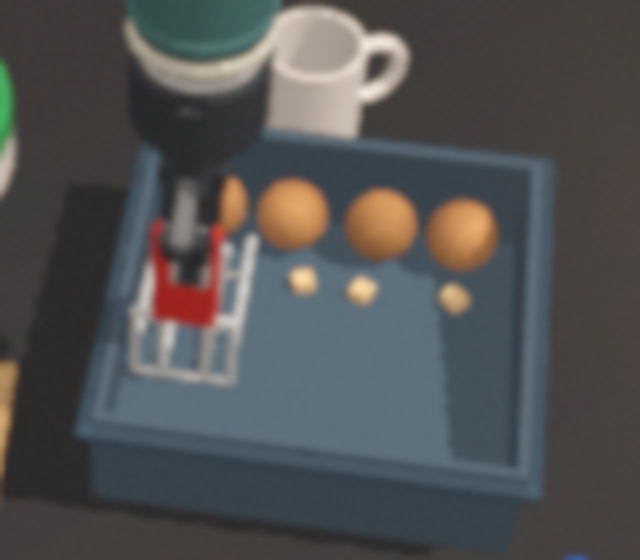

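Emit:
{"method": "drive_tool", "body": {
  "steps": [
    [[0, 0, 0], 0],
    [[0, 0, 0], 0],
    [[0, 0, 0], 0],
    [[0, 0, 0], 0]
  ],
  "jaw": 0.6
}}

```text
time: 11.82
tool_pos: [0.6013, 0.12, 0.1313]
tcp_rot: [2.325, 2.113, 0.0]
wrist_force: [-0.1, -0.3, 0.6]
width: 0.598
```

```bash
python3 -c "
from h import *
snap('scene','c6',(300,120,160,140),4)"
```

```text
(no output)
```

View pics/c6.png

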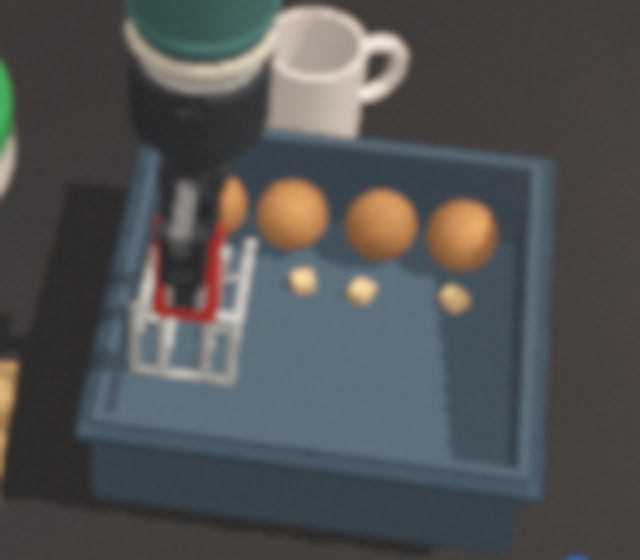

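Emit:
{"method": "drive_tool", "body": {
  "steps": [
    [[0, -8, 0], 0],
    [[0, -8, 0], 0],
    [[0, 0, 0], 0],
    [[0, 0, 0], 0]
  ],
  "jaw": 0.35
}}

```text
time: 12.2
tool_pos: [0.5845, 0.1216, 0.1312]
tcp_rot: [-2.324, -2.113, 0.001]
wrist_force: [-0.2, 0.1, 0.2]
width: 0.353
```

Emit:
{"method": "drive_tool", "body": {
  "steps": [
    [[0, -7, 1], 0],
    [[0, -7, 1], 0],
    [[0, -7, 1], 0],
    [[0, -7, 1], 0],
    [[0, -7, 1], 0]
  ]
}}

```text
time: 12.62
tool_pos: [0.5502, 0.1249, 0.1265]
tcp_rot: [2.324, 2.112, 0.001]
wrist_force: [2.9, 0.2, 3.0]
width: 0.345
```

Emit:
{"method": "drive_tool", "body": {
  "steps": [
    [[0, -7, 1], 0],
    [[0, -5, 1], 0],
    [[0, -5, 1], 0],
    [[0, 0, 0], 0]
  ]
}}

```text
time: 12.95
tool_pos: [0.5325, 0.1266, 0.1232]
tcp_rot: [-2.324, -2.113, 0.001]
wrist_force: [-0.0, 0.3, 0.7]
width: 0.352
```

```bash
python3 -c "
from h import *
print(tt(bot.read_state()['tool_pos']))
snap('scene','c7',(300,120,160,140),4)
snap('top','c8',(215,150,140,140),4)"
```

```text
[[-22.7 -78.9]]
```

View pics/c7.png

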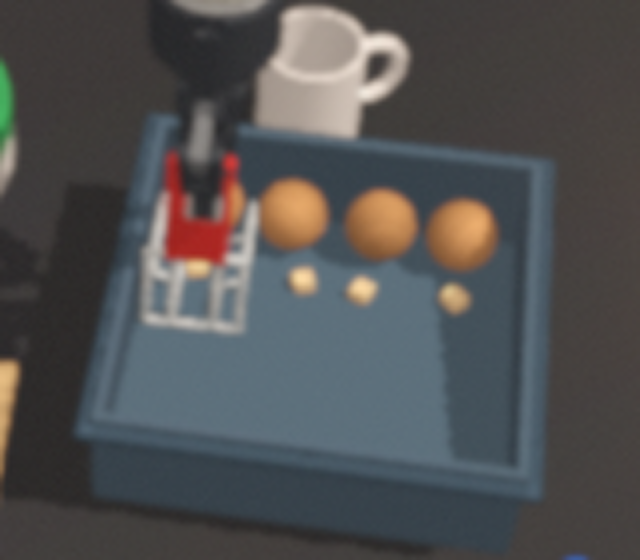

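View pics/c8.png

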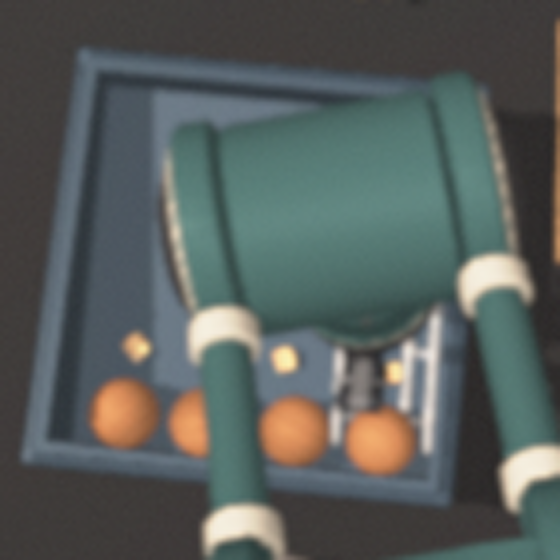

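```bash
python3 -c "
from h import *
d=lambda L:[(300+(x-1.5)/4,120+(y-1.5)/4) for x,y in L]
print('heel scene',tt(unproj('scene',d([(143,322),(242,331)]),.028)))
c=lambda L:[(215+(x-1.5)/4,150+(y-1.5)/4) for x,y in L]
print('rail tips',tt(unproj('top',c([(335,440),(427,450)]),.038)))"
```

```text
heel scene [[   5.1 -113.9]
 [   2.3  -50.2]]
rail tips [[-100.1  -55.2]
 [-101.  -115. ]]
```

Emit:
{"method": "drive_tool", "body": {
  "steps": [
    [[0, -5, 0.7], 0],
    [[0, -4, 0.6], 0],
    [[0, 0, 0], 0]
  ]
}}

```text
time: 13.3
tool_pos: [0.5238, 0.1273, 0.1216]
tcp_rot: [-2.324, -2.112, 0.001]
wrist_force: [0.3, -0.6, -0.3]
width: 0.35
```

Emit:
{"method": "drive_tool", "body": {
  "steps": [
    [[0, -3, 0], 0],
    [[0, 0, 0], 0]
  ]
}}

```text
time: 13.47
tool_pos: [0.5218, 0.1276, 0.1222]
tcp_rot: [2.325, 2.113, 0.001]
wrist_force: [1.6, -1.1, -0.5]
width: 0.347
```

Emit:
{"method": "drive_tool", "body": {
  "steps": [
    [[0, 0, 0], 0],
    [[0, 6, 0], 0],
    [[0, 8, 0], 0],
    [[0, 6, 0], 0],
    [[0, 0, 0], 0]
  ],
  "jaw": 0.6
}}

```text
time: 13.88
tool_pos: [0.5433, 0.1256, 0.1221]
tcp_rot: [2.325, 2.112, 0.001]
wrist_force: [-0.2, -0.2, 0.2]
width: 0.6
```

Emit:
{"method": "drive_tool", "body": {
  "steps": [
    [[0, 0, 0], 0],
    [[0, 0, 0], 0],
    [[0, 0, 0], 0],
    [[0, 0, 0], 0],
    [[0, 0, 0], 0]
  ],
  "jaw": 0,
  "force": 100
}}

```text
time: 14.3
tool_pos: [0.5433, 0.1257, 0.1226]
tcp_rot: [2.323, 2.111, 0.005]
wrist_force: [3.6, -0.9, -1.6]
width: 0.13
```

```bash
python3 -c "
from h import *
print(tt(bot.read_state()['tool_pos']))
snap('scene','d1',(300,120,160,140),4)
snap('top','d2',(215,150,140,140),4)"
```

```text
[[-11.9 -78.8]]
```

View pics/d1.png

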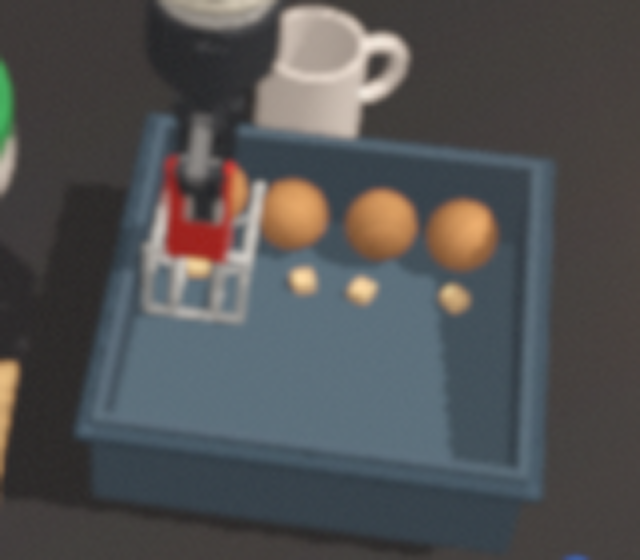

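View pics/d2.png

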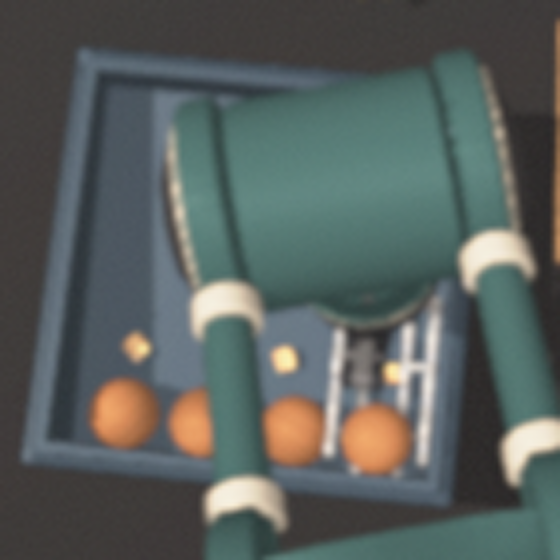

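Emit:
{"method": "drive_tool", "body": {
  "steps": [
    [[0, 0, -3], 0],
    [[0, 0, -5], 0],
    [[0, 0, -5], 0],
    [[0, 0, -5], 0],
    [[0, 0, 0], 0]
  ]
}}

```text
time: 14.82
tool_pos: [0.5431, 0.1256, 0.1409]
tcp_rot: [2.323, 2.111, 0.004]
wrist_force: [5.1, -1.1, -0.7]
width: 0.125
```

```bash
cat > look.py <<'E'
import sys
from h import *
n=sys.argv[1];s=bot.read_state();print(round(s['time'],2),s['tool_pos'].round(4),tt(s['tool_pos']),s['wrist_force'].round(1))
snap('scene','_s',(300,110,160,140),3);snap('top','_t',(215,150,140,140),2.7 and 3)
a=cv2.imread('pics/_s.png');b=cv2.imread('pics/_t.png')
o=np.zeros((420,480+310,3),np.uint8);o[:,:480]=a;o[:,480:]=b[:,110:420];cv2.imwrite(f'pics/{n}.png',o)
E
python3 look.py d3
```

```text
14.82 [0.5431 0.1256 0.1409] [[-12.  -78.9]] [ 5.1 -1.1 -0.7]
```

View pics/d3.png

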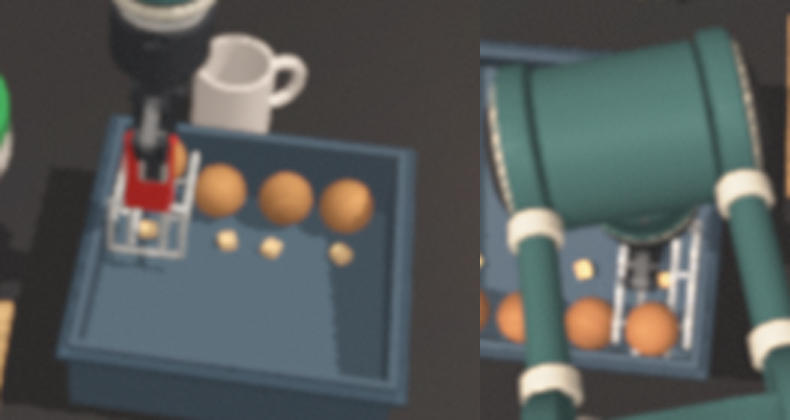

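Emit:
{"method": "drive_tool", "body": {
  "steps": [
    [[0, 1, -3], 0],
    [[0, 2, -3], 0],
    [[0, 3, -3], 0],
    [[0, 3, -3], 0],
    [[0, 3, 0], 0],
    [[0, 3, 0], 0],
    [[0, 3, 0], 0],
    [[0, 3, 0], 0]
  ]
}}

```text
time: 15.58
tool_pos: [0.5624, 0.1237, 0.1516]
tcp_rot: [-2.325, -2.112, 0.001]
wrist_force: [-0.8, 0.2, -2.7]
width: 0.129
```

```bash
python3 look.py d4
```

```text
15.58 [0.5624 0.1237 0.1516] [[  7.3 -79. ]] [-0.8  0.2 -2.7]
```

View pics/d4.png

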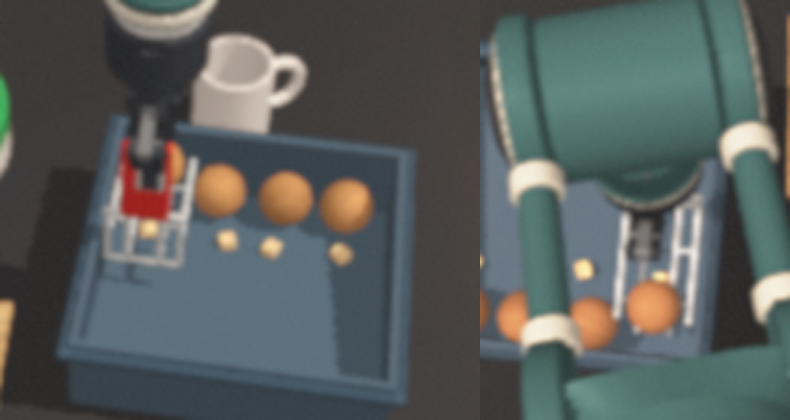

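Emit:
{"method": "drive_tool", "body": {
  "steps": [
    [[0, 2, -5], 0],
    [[0, 1, -10], 0],
    [[0, 0, -15], 0],
    [[0, 0, -18], 0],
    [[0, 0, -18], 0],
    [[0, 0, -18], 0],
    [[0, 0, -15], 0],
    [[0, 0, -8], 0]
  ]
}}

```text
time: 16.35
tool_pos: [0.5668, 0.1237, 0.2628]
tcp_rot: [2.323, 2.111, 0.006]
wrist_force: [0.2, -0.0, -1.8]
width: 0.126
```

```bash
python3 look.py d5
```

```text
16.35 [0.5668 0.1237 0.2628] [[ 11.7 -78.6]] [ 0.2 -0.  -1.8]
```

View pics/d5.png

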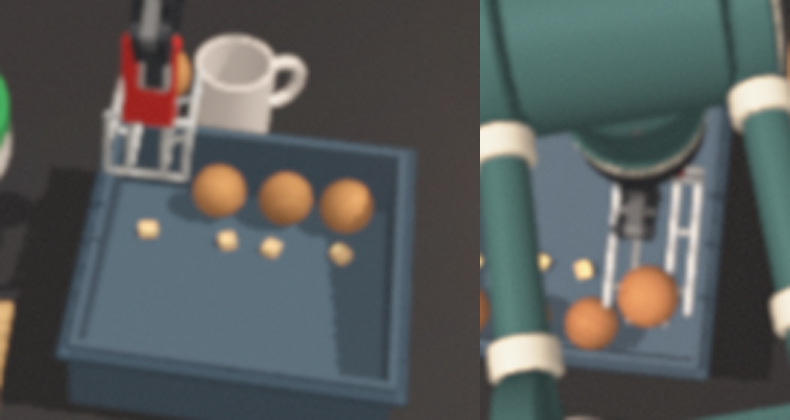

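Emit:
{"method": "drive_tool", "body": {
  "steps": [
    [[0, 0, 0], -1],
    [[0, 0, 0], -2],
    [[0, 0, 0], -3],
    [[0, 0, 0], -3.5],
    [[0, 0, 0], -3.5],
    [[0, 0, 0], -3.5],
    [[0, 0, 0], -3.5],
    [[0, 0, 0], -3.5]
  ]
}}

```text
time: 17.12
tool_pos: [0.5644, 0.1232, 0.2569]
tcp_rot: [-1.84, -2.543, 0.004]
wrist_force: [0.3, 0.1, -2.5]
width: 0.128
```

Emit:
{"method": "drive_tool", "body": {
  "steps": [
    [[0, 0, 0], -3.5],
    [[0, 0, 0], -3.5],
    [[0, 0, 0], -3.5],
    [[0, 0, 0], -3.5],
    [[0, 0, 0], -3.5],
    [[0, 0, 0], -3.5],
    [[0, 0, 0], -3.5],
    [[0, 0, 0], -3.5]
  ]
}}

```text
time: 17.78
tool_pos: [0.5644, 0.1233, 0.2569]
tcp_rot: [-1.169, -2.913, 0.003]
wrist_force: [0.6, -0.7, -2.2]
width: 0.127
```

```bash
python3 look.py d6;python3 n.py .463 .17 .25 90
```

```text
17.78 [0.5644 0.1233 0.2569] [[  9.3 -79.2]] [ 0.6 -0.7 -2.2]
t=17.88 pos=[564.4 123.3 257. ] yawy=46.1 q6=-0.63 w=0.125 F=[-0.1  0.5 -1.7]
 tool-shift mm [105.5 -36.7   7.4] twist -43.9 (alt 136.1)
```

View pics/d6.png

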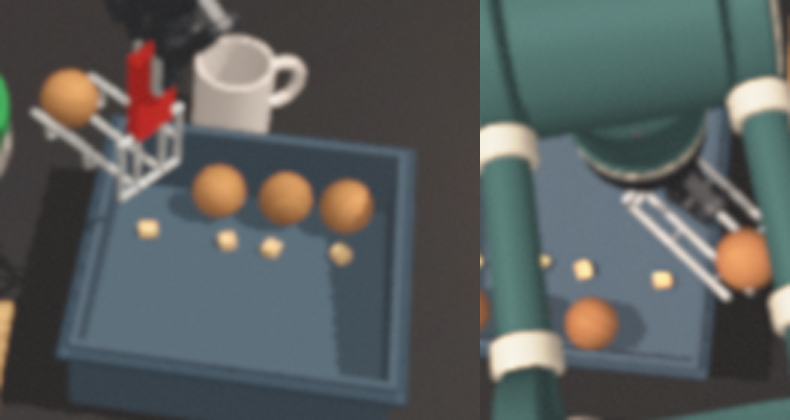

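Emit:
{"method": "drive_tool", "body": {
  "steps": [
    [[0, 0, 0], -3.5],
    [[0, 0, 0], -3.5],
    [[0, 0, 0], -3.5],
    [[0, 0, 0], -3.5],
    [[0, 0, 0], -3],
    [[0, 0, 0], -1.5],
    [[0, 0, 0], 0]
  ]
}}

```text
time: 18.47
tool_pos: [0.5648, 0.1233, 0.2578]
tcp_rot: [-0.693, -3.062, 0.001]
wrist_force: [-0.2, -1.4, -2.3]
width: 0.132
```

```bash
python3 n.py .467 -.083 .24 64.8; python3 -c "
from h import *
snap('top','d7',(240,120,200,150),4);snap('scene','d8',(200,80,200,150),4)"
```

```text
t=18.47 pos=[564.8 123.3 257.8] yawy=64.5 q6=-0.95 w=0.132 F=[-0.2 -1.4 -2.3]
 tool-shift mm [  -0.6 -228.3   18. ] twist -0.3 (alt 179.7)
```

View pics/d7.png

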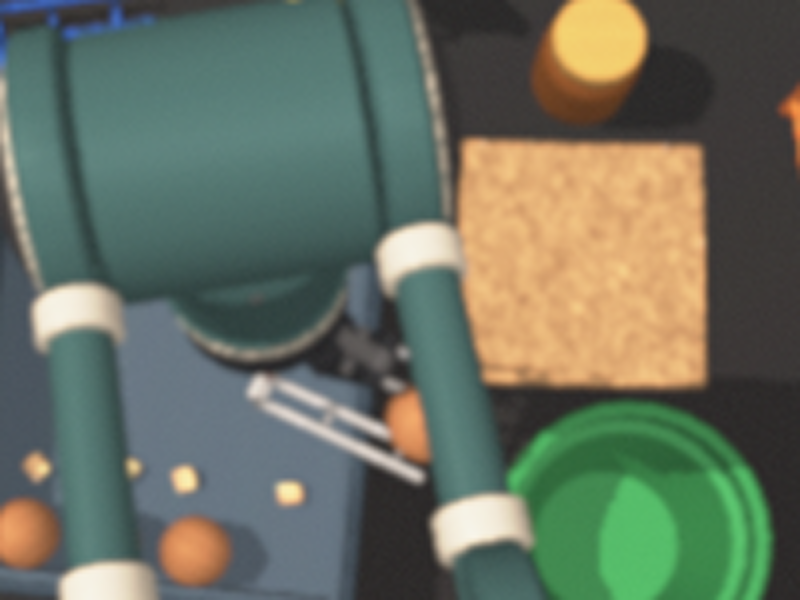

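View pics/d8.png

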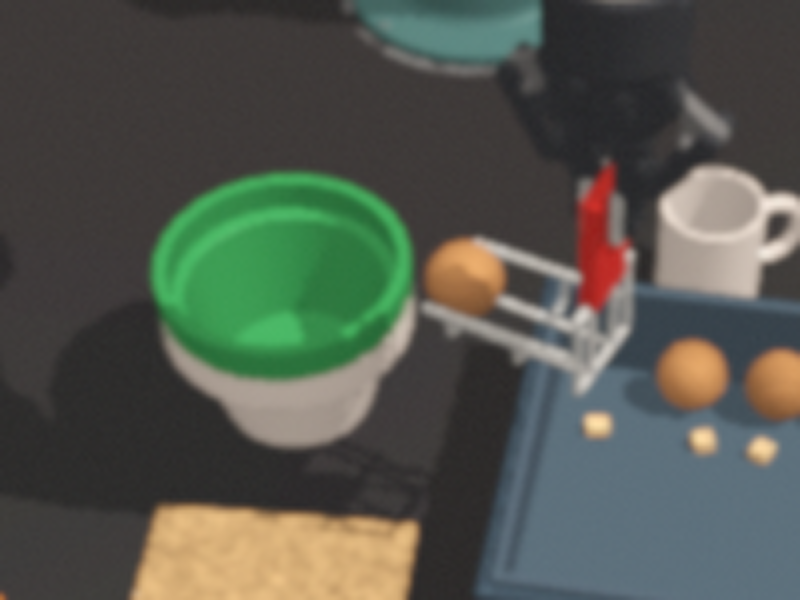

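Emit:
{"method": "drive_tool", "body": {
  "steps": [
    [[1, -4, 2], 0],
    [[1, -8, 4], 0],
    [[1, -12, 4], 0],
    [[1, -14, 4], 0],
    [[0, -14, 1], 0],
    [[0, -14, 0], 0],
    [[0, -14, 0], 0],
    [[0, -14, 0], 0]
  ]
}}

```text
time: 19.23
tool_pos: [0.5208, 0.0386, 0.2443]
tcp_rot: [0.694, 3.063, 0.0]
wrist_force: [-0.4, -0.4, -4.0]
width: 0.125
```

Emit:
{"method": "drive_tool", "body": {
  "steps": [
    [[0, -14, 0], 0],
    [[0, -12, 0], 0],
    [[0, -10, 0], 0],
    [[0, -7, 0], 0],
    [[0, -4, 0], 0],
    [[0, -2, 0], 0]
  ]
}}

```text
time: 19.73
tool_pos: [0.5002, -0.0045, 0.2441]
tcp_rot: [0.694, 3.064, 0.0]
wrist_force: [-0.4, 0.1, -3.2]
width: 0.131
```

```bash
python3 n.py .467 -.083 .24 64.8; python3 -c "
from h import *
snap('top','d9',(340,190,120,120),4);snap('scene','e0',(200,80,200,150),4)
im=bot.read_camera('top')[:,:,::-1];print(green(.126,im))"
```

```text
t=19.73 pos=[500.2  -4.5 244.1] yawy=64.5 q6=-1.18 w=0.131 F=[-0.4  0.1 -3.2]
 tool-shift mm [ -3.9 -85.2   4. ] twist -0.3 (alt 179.7)
(array([453. , -87.9]), np.float64(71.4))
```

View pics/d9.png

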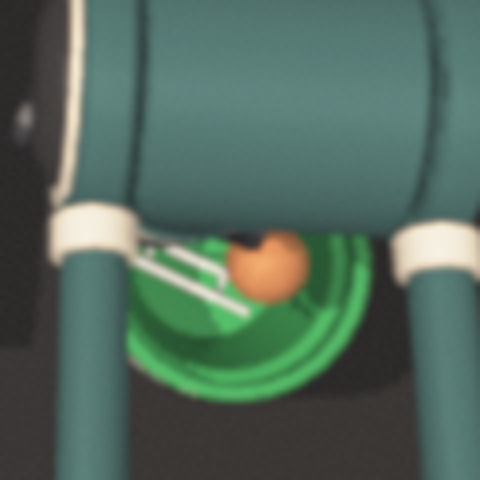

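View pics/e0.png

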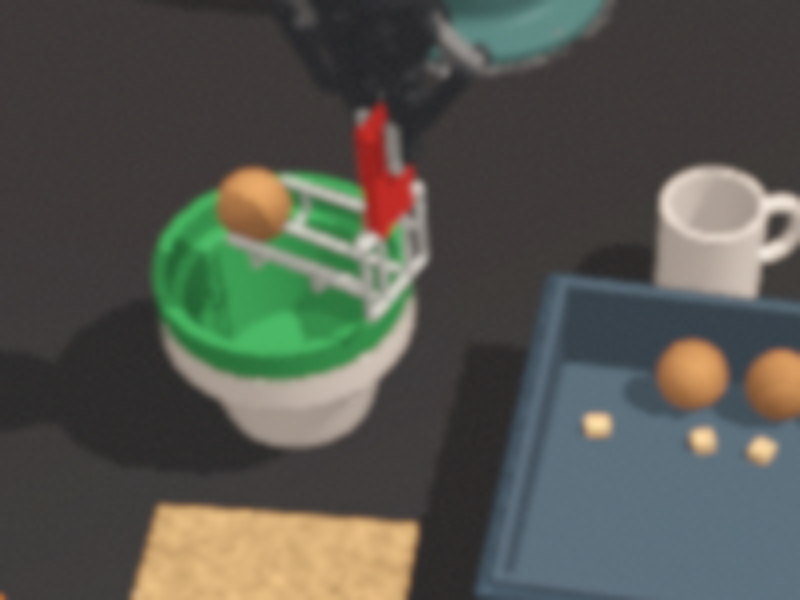

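```bash
python3 -c "
from h import *
print(unproj('top',[[406.7,255.2]],.167),unproj('scene',[[263.5,130.5]],.167))"
```

```text
[[ 0.46392719 -0.09556209  0.167     ]] [[ 0.45776231 -0.09764107  0.167     ]]
```

Emit:
{"method": "drive_tool", "body": {
  "steps": [
    [[0, 35, 0], 0],
    [[0, 38, 0], 0],
    [[0, 38, 0], 0],
    [[0, 25, 0], 0],
    [[0, 10, 0], 0],
    [[0, 0, 0], 0]
  ]
}}

```text
time: 20.38
tool_pos: [0.5639, 0.1305, 0.2437]
tcp_rot: [-0.687, -3.065, -0.001]
wrist_force: [-0.5, -0.8, -2.6]
width: 0.128
```

```bash
python3 n.py .598 .1165 .21 -5.45; python3 -c "
from h import *
snap('top','e1',(210,145,240,150),3);snap('scene','e2',(200,80,200,150),4)
"
```

```text
t=20.38 pos=[563.9 130.5 243.7] yawy=64.7 q6=-0.95 w=0.128 F=[-0.5 -0.8 -2.6]
 tool-shift mm [-36.8   1.9  33.6] twist 70.2 (alt -109.8)
```

View pics/e2.png

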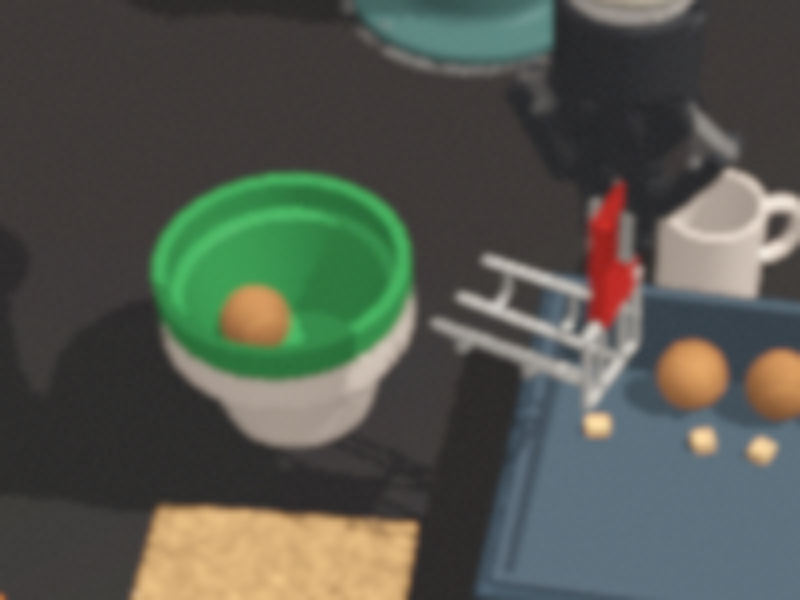

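View pics/e1.png

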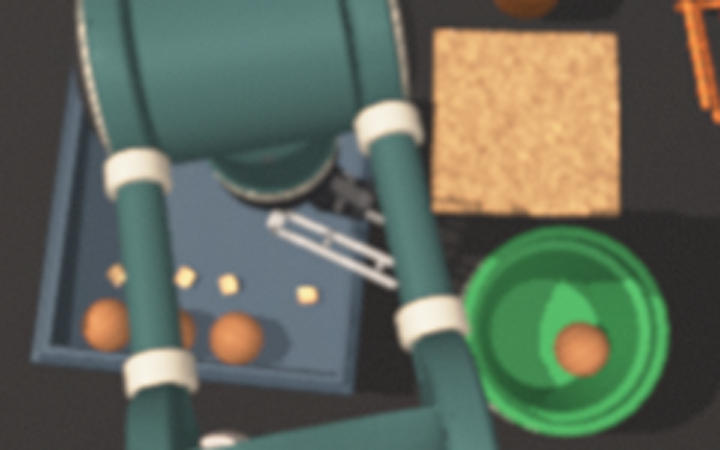

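```bash
python3 -c "
from h import *
x=tw(43.8,6.2);print(x);need(x[0],x[1],.2,6.5)"
```

```text
[0.6068 0.205 ]
t=20.48 pos=[562.8 127.9 243.6] yawy=64.6 q6=-0.95 w=0.125 F=[-1.4 -0.2 -2.6]
 tool-shift mm [-6.7 88.6 43.4] twist 58.1 (alt -121.9)
```

Emit:
{"method": "drive_tool", "body": {
  "steps": [
    [[0, 0, 0], 7],
    [[0, 0, 0], 7],
    [[0, 0, 0], 7],
    [[0, 0, 0], 7],
    [[0, 0, 0], 7],
    [[0, 0, 0], 7],
    [[0, 0, 0], 7],
    [[0, 0, 0], 7]
  ]
}}

```text
time: 21.15
tool_pos: [0.5625, 0.1261, 0.2441]
tcp_rot: [2.059, 2.372, -0.001]
wrist_force: [0.2, 0.7, -3.2]
width: 0.125
```

Emit:
{"method": "drive_tool", "body": {
  "steps": [
    [[0, 0, 0], 2.2],
    [[0, 0, 0], 0]
  ]
}}

```text
time: 21.32
tool_pos: [0.5625, 0.1262, 0.2441]
tcp_rot: [2.098, 2.338, -0.001]
wrist_force: [0.2, -0.1, -1.5]
width: 0.128
```

```bash
python3 -c "
from h import *
x=tw(43.8,6.2);print(x);need(x[0],x[1],.2,6.5)"
```

```text
[0.6068 0.205 ]
t=21.32 pos=[562.5 126.2 244.1] yawy=6.2 q6=0.07 w=0.128 F=[ 0.2 -0.1 -1.5]
 tool-shift mm [73.6 52.5 44. ] twist -0.3 (alt 179.7)
```

Emit:
{"method": "drive_tool", "body": {
  "steps": [
    [[24, 17, 0], 0],
    [[25, 18, 10], 0],
    [[24.5, 17.5, 20], 0],
    [[0, 0, 20], 0],
    [[0, 0, 0], 0]
  ]
}}

```text
time: 21.73
tool_pos: [0.6045, 0.206, 0.1888]
tcp_rot: [-2.09, -2.34, 0.012]
wrist_force: [-2.3, -0.2, -4.5]
width: 0.128
```

```bash
python3 look.py e4; python3 -c "
from h import *
x=tw(43.8,6.2);print(x);need(x[0],x[1],.2,6.5)"
```

```text
21.73 [0.6045 0.206  0.1888] [[41.4  6.9]] [-2.3 -0.2 -4.5]
[0.6068 0.205 ]
t=21.83 pos=[605.9 205.4 192.7] yawy=6.4 q6=0.18 w=0.128 F=[ 0.4  0.3 -3.2]
 tool-shift mm [-0.5  0.8 -7.3] twist -0.1 (alt 179.9)
```

View pics/e4.png

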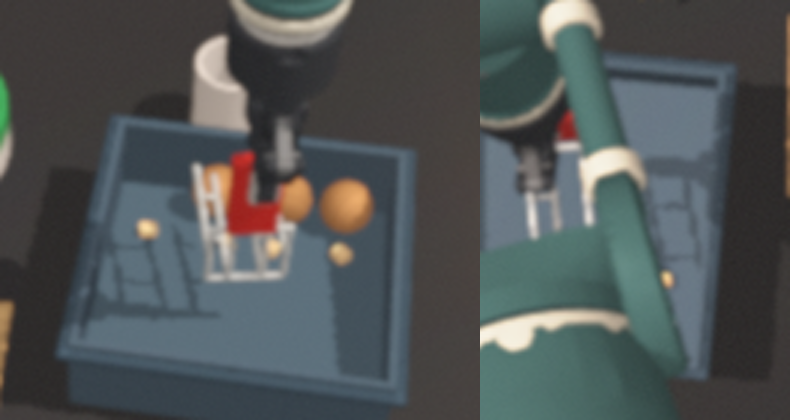

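Emit:
{"method": "drive_tool", "body": {
  "steps": [
    [[0, 0, 20], 0],
    [[0, 0, 20], 0],
    [[0, 0, 12], 0],
    [[0, 0, 5], 0],
    [[0, 0, 0], 0]
  ]
}}

```text
time: 22.25
tool_pos: [0.6064, 0.2057, 0.1364]
tcp_rot: [-2.096, -2.339, 0.003]
wrist_force: [0.2, 0.0, -2.5]
width: 0.127
```

Emit:
{"method": "drive_tool", "body": {
  "steps": [
    [[0, 0, 2], 0],
    [[0, 0, 2], 0],
    [[0, 0, 0], 0]
  ]
}}

```text
time: 22.5
tool_pos: [0.6079, 0.2068, 0.134]
tcp_rot: [2.095, 2.34, 0.002]
wrist_force: [-0.5, -0.8, -3.0]
width: 0.126
```

```bash
python3 look.py e5
```

```text
22.5 [0.6079 0.2068 0.134 ] [[44.7  8.1]] [-0.5 -0.8 -3. ]
```

View pics/e5.png

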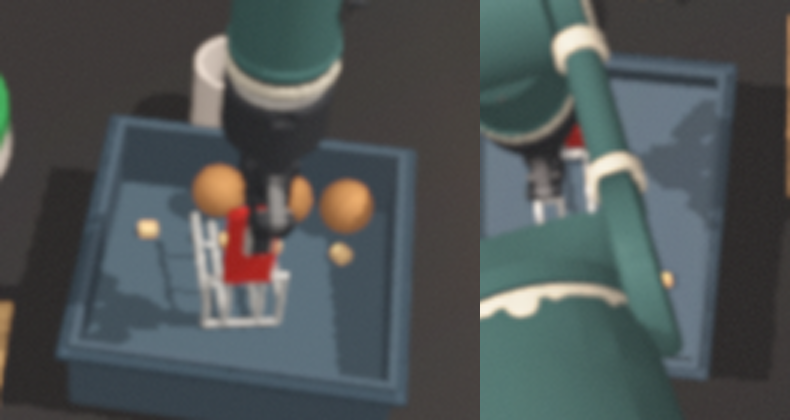

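```bash
python3 -c "
from h import *
im=cv2.imread('pics/_s.png')
s=bot.read_state();M=R.from_rotvec(s['tcp_rot']).as_matrix();p=s['tool_pos']
for off,col in((-4.5,(0,255,0)),):
  for yy in(-13.5,13.5):
    for k in np.linspace(0,112,60):
      P=p+M@np.array([(off+yy)/1000,-k/1000,0]);P[2]=.034
      u=proj('scene',P)[0];u=((u-[300,110])*3+1).astype(int);im[u[1],u[0]]=col
      xt=tt(P)[0,0];P[2]=.023+xt*1e-3*.1405+.007
      u=proj('scene',P)[0];u=((u-[300,110])*3+1).astype(int);im[u[1],u[0]]=(255,0,255)
cv2.imwrite('pics/e6.png',cv2.resize(im[120:360,150:330],None,fx=3,fy=2.5))"
```

```text
(no output)
```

View pics/e6.png

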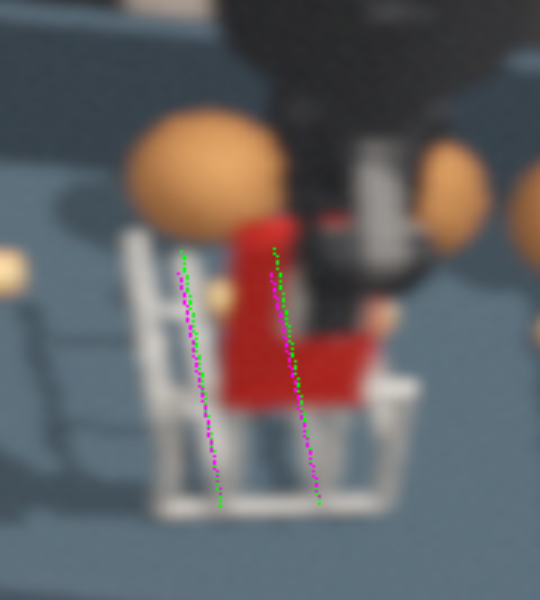

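Emit:
{"method": "drive_tool", "body": {
  "steps": [
    [[-3.5, 0, 0], 0],
    [[0, 0, 2], 0],
    [[0, 0, 1], 0],
    [[0, 0, 0], 0]
  ]
}}

```text
time: 22.93
tool_pos: [0.608, 0.2031, 0.1306]
tcp_rot: [2.095, 2.34, 0.001]
wrist_force: [-0.1, 0.3, 0.1]
width: 0.128
```

Emit:
{"method": "drive_tool", "body": {
  "steps": [
    [[0, 0, 0], 0],
    [[0, 0, 0], 0],
    [[0, 0, 0], 0],
    [[0, 0, 0], 0]
  ],
  "jaw": 0.6
}}

```text
time: 23.27
tool_pos: [0.6077, 0.2033, 0.1301]
tcp_rot: [2.095, 2.341, 0.0]
wrist_force: [0.0, -0.1, 0.2]
width: 0.601
```

Emit:
{"method": "drive_tool", "body": {
  "steps": [
    [[0, -8, 0], 0],
    [[0, -8, 0], 0],
    [[0, 0, 0], 0],
    [[0, 0, 0], 0]
  ],
  "jaw": 0.35
}}

```text
time: 23.6
tool_pos: [0.5908, 0.2014, 0.1299]
tcp_rot: [-2.095, -2.341, 0.0]
wrist_force: [-0.5, 0.1, -0.2]
width: 0.351
```

```bash
python3 look.py e7
```

```text
23.6 [0.5908 0.2014 0.1299] [[28.3  1.1]] [-0.5  0.1 -0.2]
```

View pics/e7.png

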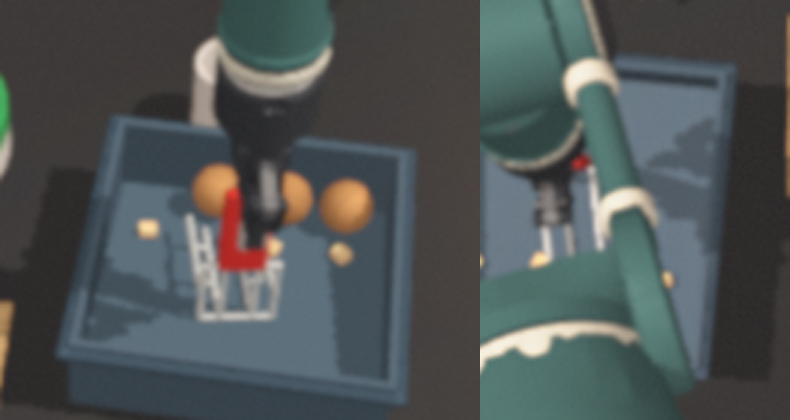

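Emit:
{"method": "drive_tool", "body": {
  "steps": [
    [[0, -7, 0], 0],
    [[0, -7, 1], 0],
    [[0, -7, 1], 0],
    [[0, -7, 1], 0],
    [[0, -7, 1], 0],
    [[0, -7, 1], 0],
    [[0, -5, 1], 0],
    [[0, 0, 0], 0]
  ]
}}

```text
time: 24.37
tool_pos: [0.5436, 0.1961, 0.1238]
tcp_rot: [-2.095, -2.34, 0.001]
wrist_force: [-0.4, -0.5, -0.0]
width: 0.349
```

```bash
python3 look.py e8
```

```text
24.37 [0.5436 0.1961 0.1238] [[-18.3  -8.7]] [-0.4 -0.5 -0. ]
```

View pics/e8.png

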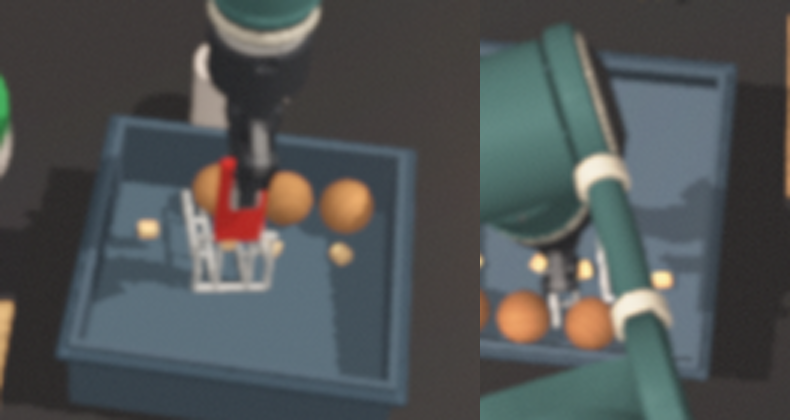

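Emit:
{"method": "drive_tool", "body": {
  "steps": [
    [[0, -5, 0.7], 0],
    [[0, -5, 0.7], 0],
    [[0, -3, 0.4], 0],
    [[0, 0, 0], 0]
  ]
}}

```text
time: 24.8
tool_pos: [0.5312, 0.1947, 0.122]
tcp_rot: [-2.095, -2.34, 0.001]
wrist_force: [-0.2, 0.1, 1.0]
width: 0.353
```

Emit:
{"method": "drive_tool", "body": {
  "steps": [
    [[0, -3, 0], 0],
    [[0, 0, 0], 0]
  ]
}}

```text
time: 24.97
tool_pos: [0.529, 0.1945, 0.1222]
tcp_rot: [2.095, 2.341, 0.0]
wrist_force: [0.9, 0.0, -1.5]
width: 0.35
```

```bash
python3 look.py e9
```

```text
24.97 [0.529  0.1945 0.1222] [[-32.7 -11.7]] [ 0.9  0.  -1.5]
```

View pics/e9.png

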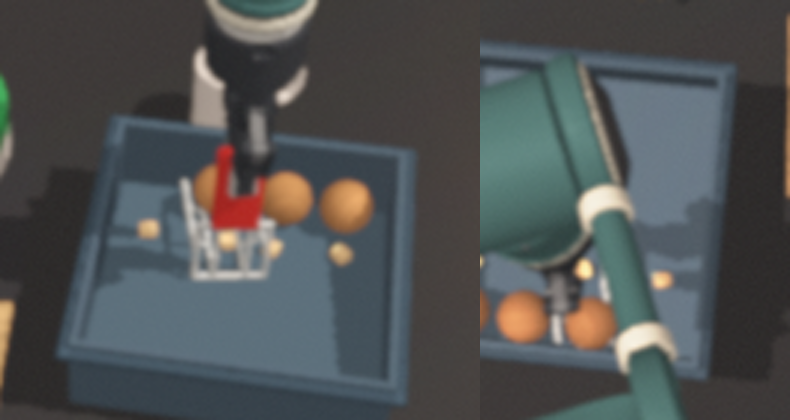

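Emit:
{"method": "drive_tool", "body": {
  "steps": [
    [[0, 0, 0], 0],
    [[0, 6, 0], 0],
    [[0, 8, 0], 0],
    [[0, 6, 0], 0],
    [[0, 0, 0], 0]
  ],
  "jaw": 0.6
}}

```text
time: 25.48
tool_pos: [0.5507, 0.197, 0.1224]
tcp_rot: [2.095, 2.34, 0.002]
wrist_force: [-0.1, -0.9, 0.3]
width: 0.605
```

Emit:
{"method": "drive_tool", "body": {
  "steps": [
    [[0, 0, 0], 0],
    [[0, 0, 0], 0],
    [[0, 0, 0], 0],
    [[0, 0, 0], 0],
    [[0, 0, 0], 0]
  ],
  "jaw": 0
}}

```text
time: 25.9
tool_pos: [0.5503, 0.1969, 0.1226]
tcp_rot: [2.094, 2.339, 0.004]
wrist_force: [3.8, 0.6, -1.2]
width: 0.129
```

Emit:
{"method": "drive_tool", "body": {
  "steps": [
    [[0, 0, -3], 0],
    [[0, 1, -5], 0],
    [[0, 1, -5], 0],
    [[0, 1, -5], 0],
    [[0, 0, 0], 0]
  ]
}}

```text
time: 26.32
tool_pos: [0.5519, 0.1973, 0.1415]
tcp_rot: [-2.095, -2.34, -0.0]
wrist_force: [1.1, -1.1, -1.9]
width: 0.124
```

```bash
python3 look.py f1
```

```text
26.32 [0.5519 0.1973 0.1415] [[-10.1  -6.7]] [ 1.1 -1.1 -1.9]
```

View pics/f1.png

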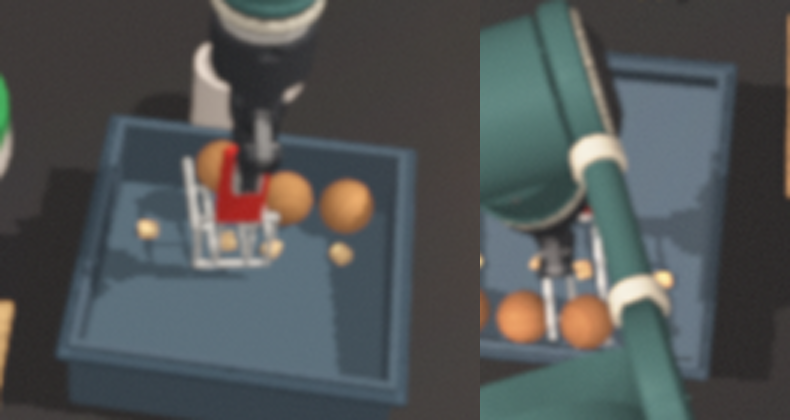

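Emit:
{"method": "drive_tool", "body": {
  "steps": [
    [[0, 1, -3], 0],
    [[0, 2, -3], 0],
    [[0, 3, -3], 0],
    [[0, 3, -3], 0],
    [[0, 3, 0], 0],
    [[0, 3, 0], 0],
    [[0, 3, 0], 0],
    [[0, 3, 0], 0]
  ]
}}

```text
time: 27.08
tool_pos: [0.573, 0.1993, 0.1519]
tcp_rot: [-2.095, -2.34, 0.001]
wrist_force: [1.8, -0.2, -3.1]
width: 0.128
```

Emit:
{"method": "drive_tool", "body": {
  "steps": [
    [[0, 2, -5], 0],
    [[0, 1, -10], 0],
    [[0, 0, -15], 0],
    [[0, 0, -18], 0],
    [[0, 0, -18], 0],
    [[0, 0, -18], 0],
    [[0, 0, -15], 0],
    [[0, 0, -8], 0]
  ]
}}

```text
time: 27.75
tool_pos: [0.577, 0.2001, 0.263]
tcp_rot: [2.094, 2.339, 0.006]
wrist_force: [0.5, 0.0, -2.5]
width: 0.129
```

```bash
python3 look.py f2;python3 n.py .467 -.083 .24
```

```text
27.75 [0.577  0.2001 0.263 ] [[14.6 -1.5]] [ 0.5  0.  -2.5]
t=27.85 pos=[577.2 200.1 262.2] yawy=6.3 q6=0.18 w=0.125 F=[ 0.2  0.3 -3. ]
 tool-shift mm [-269.3 -140.8   21.3]
```

View pics/f2.png

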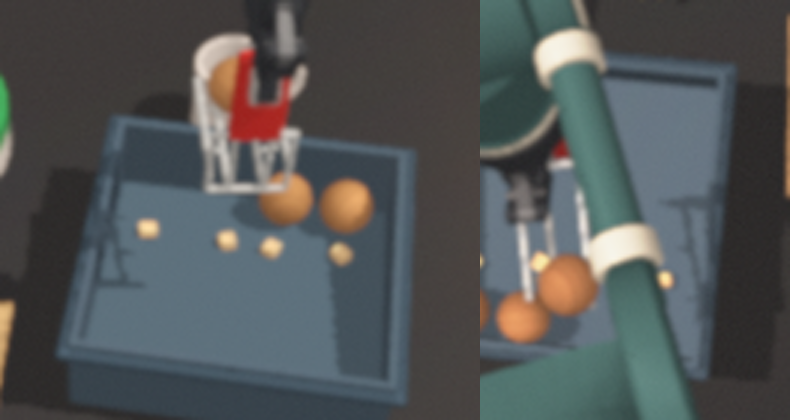

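Emit:
{"method": "drive_tool", "body": {
  "steps": [
    [[0, 0, 0], -1],
    [[0, 0, 0], -2],
    [[0, 0, 0], -3],
    [[0, 0, 0], -3.5],
    [[0, 0, 0], -3.5],
    [[0, 0, 0], -3.5],
    [[0, 0, 0], -3.5],
    [[0, 0, 0], -3.5]
  ]
}}

```text
time: 28.52
tool_pos: [0.5748, 0.1994, 0.257]
tcp_rot: [-1.568, -2.719, 0.004]
wrist_force: [-0.3, 0.4, -2.8]
width: 0.125
```

Emit:
{"method": "drive_tool", "body": {
  "steps": [
    [[0, 0, 0], -3.5],
    [[0, 0, 0], -3.5],
    [[0, 0, 0], -3.5],
    [[0, 0, 0], -3.5],
    [[0, 0, 0], -3.5],
    [[0, 0, 0], -3.5],
    [[0, 0, 0], -3.5],
    [[0, 0, 0], -3.5]
  ]
}}

```text
time: 29.18
tool_pos: [0.5747, 0.1994, 0.2569]
tcp_rot: [-0.864, -3.017, 0.003]
wrist_force: [0.7, -0.5, -3.1]
width: 0.125
```

Emit:
{"method": "drive_tool", "body": {
  "steps": [
    [[0, 0, 0], -3.5],
    [[0, 0, 0], -3.5],
    [[0, 0, 0], -2.5],
    [[0, 0, 0], -1.5],
    [[0, 0, 0], 0]
  ]
}}

```text
time: 29.6
tool_pos: [0.5748, 0.1994, 0.2571]
tcp_rot: [-0.575, -3.085, 0.002]
wrist_force: [-0.2, 0.3, -2.9]
width: 0.127
```

```bash
python3 n.py .467 -.083 .24; python3 -c "
from h import *
snap('scene','f3',(200,80,200,150),4)"
```

```text
t=29.60 pos=[574.8 199.4 257.1] yawy=68.9 q6=-0.91 w=0.127 F=[-0.2  0.3 -2.9]
 tool-shift mm [  -1.2 -302.2   17.8]
```

View pics/f3.png

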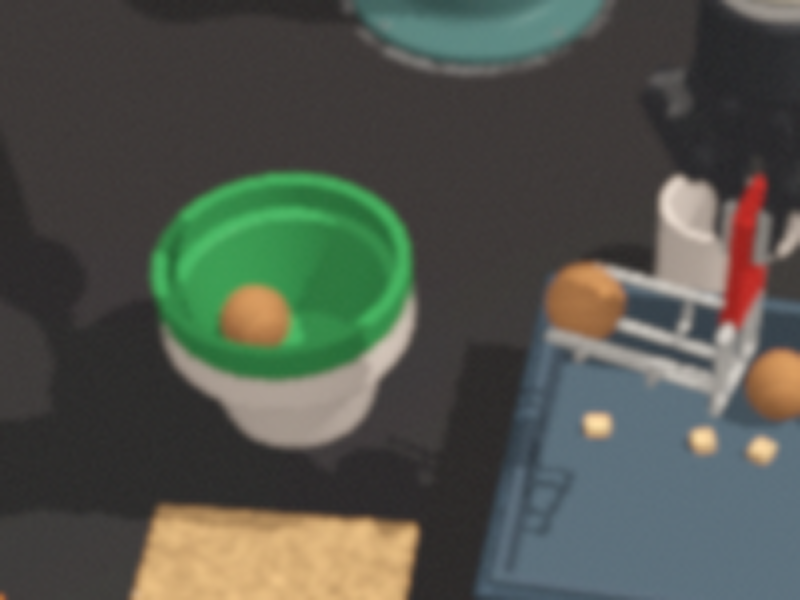

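Emit:
{"method": "drive_tool", "body": {
  "steps": [
    [[1, -4, 2], 0],
    [[1, -8, 4], 0],
    [[1, -12, 4], 0],
    [[0, -14, 3], 0],
    [[0, -14, 0], 0],
    [[0, -14, 0], 0],
    [[0, -14, 0], 0],
    [[0, -14, 0], 0]
  ]
}}

```text
time: 30.32
tool_pos: [0.5385, 0.1114, 0.2466]
tcp_rot: [0.578, 3.087, 0.0]
wrist_force: [0.4, 0.4, -2.0]
width: 0.127
```

Emit:
{"method": "drive_tool", "body": {
  "steps": [
    [[0, -14, 0], 0],
    [[0, -14, 0], 0],
    [[0, -14, 0], 0],
    [[0, -14, 0], 0],
    [[0, -14, 0], 0],
    [[0, -14, 0], 0],
    [[0, -12, 0], 0],
    [[0, -9, 0], 0]
  ]
}}

```text
time: 30.98
tool_pos: [0.5005, 0.0138, 0.2462]
tcp_rot: [-0.578, -3.088, 0.0]
wrist_force: [0.9, 0.0, -3.1]
width: 0.137
```

Emit:
{"method": "drive_tool", "body": {
  "steps": [
    [[0, -6, 0], 0],
    [[0, -3, 0], 0],
    [[0, 0, 0], 0]
  ]
}}

```text
time: 31.23
tool_pos: [0.4978, 0.0063, 0.2462]
tcp_rot: [0.578, 3.088, 0.0]
wrist_force: [-0.1, -0.6, -3.0]
width: 0.129
```

```bash
python3 n.py .467 -.083 .24; python3 -c "
from h import *
snap('scene','f4',(200,80,200,150),4);snap('top','f5',(340,190,120,120),4)"
```

```text
t=31.23 pos=[497.8   6.3 246.2] yawy=68.8 q6=-1.24 w=0.129 F=[-0.1 -0.6 -3. ]
 tool-shift mm [ -3.7 -94.4   6.2]
```

View pics/f4.png

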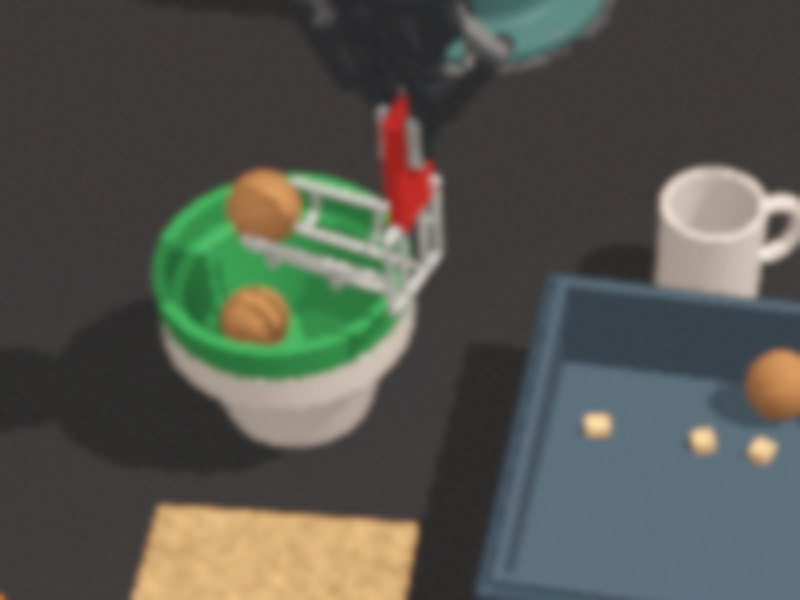

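View pics/f5.png

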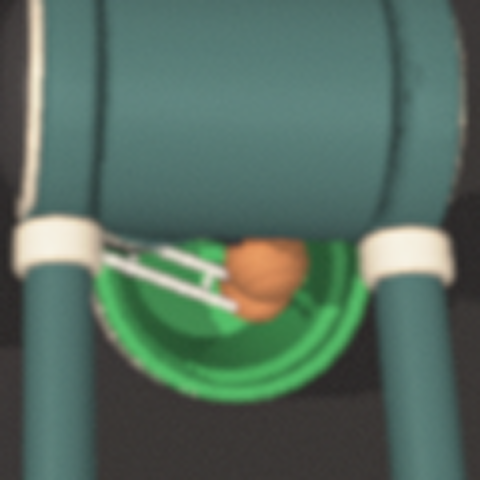

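Emit:
{"method": "drive_tool", "body": {
  "steps": [
    [[0, 1, 0], 0],
    [[0, 2, 0], 0],
    [[0, 3, 0], 0],
    [[0, 4, 0], 0],
    [[0, 4, 0], 0],
    [[0, 4, 0], 0],
    [[0, 3, 0], 0],
    [[0, 2, 0], 0]
  ]
}}

```text
time: 32.0
tool_pos: [0.5064, 0.0288, 0.2462]
tcp_rot: [-0.576, -3.088, -0.0]
wrist_force: [0.1, 0.4, -2.1]
width: 0.129
```

Emit:
{"method": "drive_tool", "body": {
  "steps": [
    [[0, 35, 0], 0],
    [[0, 38, 0], 0],
    [[0, 38, 0], 0],
    [[0, 25, 0], 0],
    [[0, 10, 0], 0],
    [[0, 0, 0], 0]
  ]
}}

```text
time: 32.5
tool_pos: [0.5595, 0.1666, 0.2459]
tcp_rot: [-0.573, -3.089, -0.0]
wrist_force: [-0.4, -0.7, -2.6]
width: 0.127
```

```bash
python3 -c "
from h import *
x=tw(47,28);print(x);need(x[0],x[1],.2,-11.5)
snap('scene','f6',(200,80,200,150),4);snap('top','f7',(210,145,240,150),3)"
```

```text
[0.612  0.2264]
t=32.50 pos=[559.5 166.6 245.9] yawy=69.0 q6=-0.96 w=0.127 F=[-0.4 -0.7 -2.6]
 tool-shift mm [-27.6  74.7  45.9] twist 80.5 (alt -99.5)
```

View pics/f6.png

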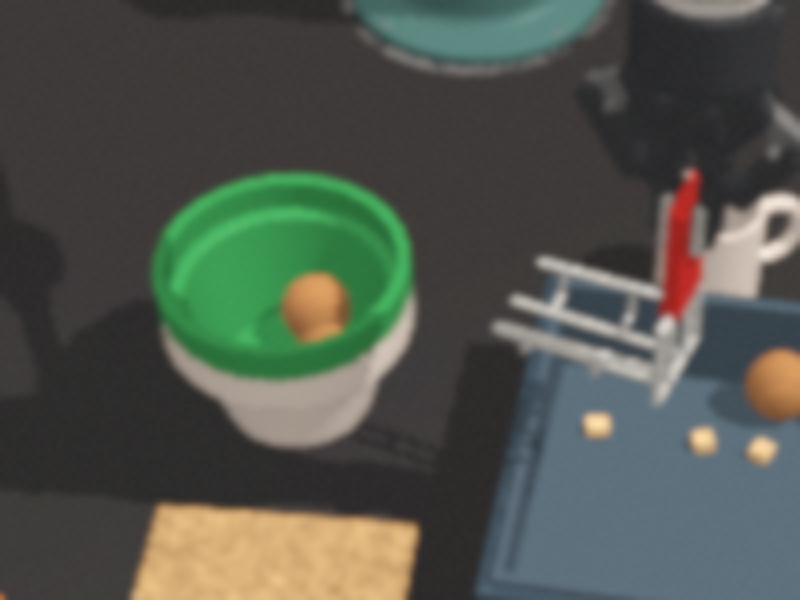

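View pics/f7.png

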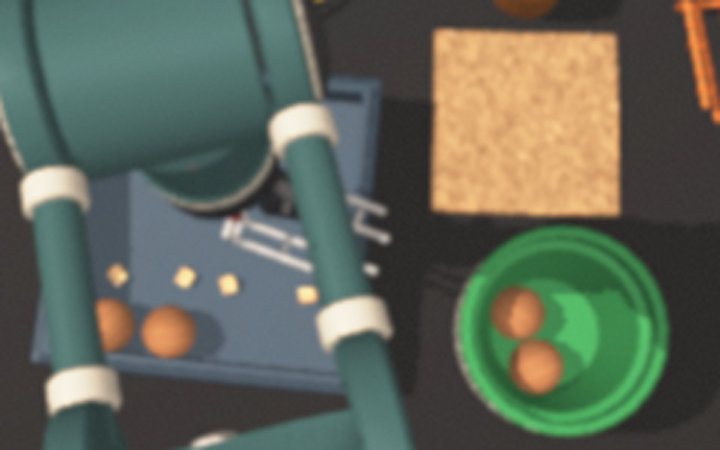

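Emit:
{"method": "drive_tool", "body": {
  "steps": [
    [[0, 0, 0], 7],
    [[0, 0, 0], 7],
    [[0, 0, 0], 7],
    [[0, 0, 0], 7],
    [[0, 0, 0], 7],
    [[0, 0, 0], 7],
    [[0, 0, 0], 7],
    [[0, 0, 0], 7]
  ]
}}

```text
time: 33.27
tool_pos: [0.5584, 0.1624, 0.2463]
tcp_rot: [1.969, 2.448, -0.001]
wrist_force: [-0.8, 0.0, -3.5]
width: 0.126
```

Emit:
{"method": "drive_tool", "body": {
  "steps": [
    [[0, 0, 0], 7],
    [[0, 0, 0], 7],
    [[0, 0, 0], 7],
    [[0, 0, 0], 3.5],
    [[0, 0, 0], 0]
  ]
}}

```text
time: 33.68
tool_pos: [0.5584, 0.1625, 0.2463]
tcp_rot: [2.439, 1.98, -0.001]
wrist_force: [0.1, -0.4, -2.1]
width: 0.126
```

```bash
python3 -c "
from h import *
x=tw(46.6,17.3);print(x);need(x[0],x[1],.19,-11.5)"
```

```text
[0.6106 0.2158]
t=33.68 pos=[558.4 162.5 246.3] yawy=-11.9 q6=0.45 w=0.126 F=[ 0.1 -0.4 -2.1]
 tool-shift mm [62.9 40.1 56.2] twist -0.4 (alt 179.6)
```

Emit:
{"method": "drive_tool", "body": {
  "steps": [
    [[20, 13, 5], 0],
    [[22, 14, 20], 0],
    [[21, 13, 20], 0],
    [[0, 0, 20], 0],
    [[0, 0, 20], 0],
    [[0, 0, 15], 0],
    [[0, 0, 6], 0],
    [[0, 0, 0], 0]
  ]
}}

```text
time: 34.35
tool_pos: [0.6091, 0.2164, 0.1378]
tcp_rot: [-2.434, -1.983, 0.007]
wrist_force: [-0.3, -0.9, -2.5]
width: 0.126
```

```bash
cat > look2.py <<'E'
import sys
from h import *
off=float(sys.argv[2]);n=sys.argv[1]
s=bot.read_state();M=R.from_rotvec(s['tcp_rot']).as_matrix();p=s['tool_pos']
snap('scene','_s',(300,110,160,140),5)
print(round(s['time'],2),p.round(4),tt(p))
im=cv2.imread('pics/_s.png')
for yy in(-13.5,13.5):
    for k in np.linspace(0,112,80):
      P=p+M@np.array([(off+yy)/1000,-k/1000,0])
      P[2]=p[2]-.102+.003;u=proj('scene',P)[0];u=((u-[300,110])*5+2).astype(int);im[u[1],u[0]]=(0,255,0)
      xt=tt(P)[0,0];P[2]=.023+xt*1e-3*.1405+.009
      u=proj('scene',P)[0];u=((u-[300,110])*5+2).astype(int);im[u[1],u[0]]=(255,0,255)
cv2.imwrite(f'pics/{n}.png',im[100:600])
E
python3 look2.py g1 -1
```

```text
34.35 [0.6091 0.2164 0.1378] [[45.1 17.8]]
```

View pics/g1.png

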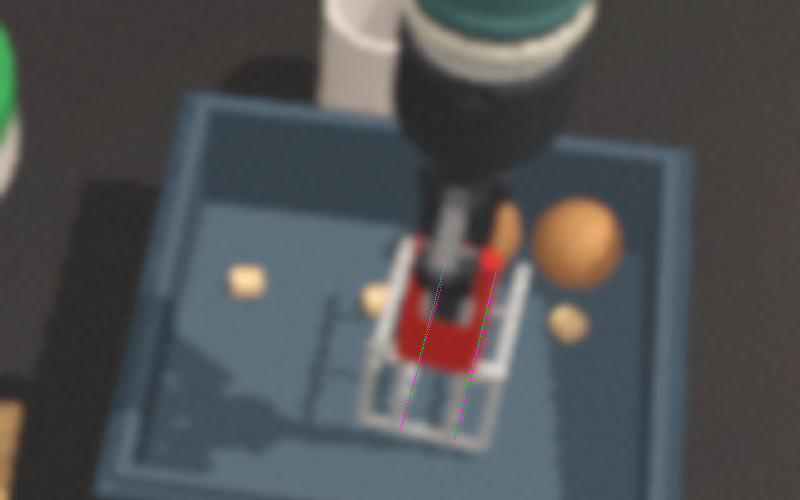

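Emit:
{"method": "drive_tool", "body": {
  "steps": [
    [[0, 0, 2], 0],
    [[0, 0, 2], 0],
    [[0, 0, 1.5], 0],
    [[0, 0, 0], 0]
  ]
}}

```text
time: 34.73
tool_pos: [0.6111, 0.218, 0.1354]
tcp_rot: [2.435, 1.984, 0.002]
wrist_force: [0.7, -0.2, -2.0]
width: 0.13
```

Emit:
{"method": "drive_tool", "body": {
  "steps": [
    [[0, 0, 0], 0],
    [[0, 0, 0], 0],
    [[0, 0, 0], 0],
    [[0, 0, 0], 0]
  ],
  "jaw": 0.6
}}

```text
time: 35.07
tool_pos: [0.6113, 0.2182, 0.1353]
tcp_rot: [2.435, 1.984, 0.002]
wrist_force: [-0.3, -0.0, 1.0]
width: 0.597
```

Emit:
{"method": "drive_tool", "body": {
  "steps": [
    [[0, -8, 0], 0],
    [[0, -8, 0], 0],
    [[0, 0, 0], 0],
    [[0, 0, 0], 0]
  ],
  "jaw": 0.35
}}

```text
time: 35.4
tool_pos: [0.5943, 0.2214, 0.1346]
tcp_rot: [-2.435, -1.985, 0.0]
wrist_force: [0.2, -0.1, 0.3]
width: 0.347
```

Emit:
{"method": "drive_tool", "body": {
  "steps": [
    [[0, -7, 0], 0],
    [[0, -7, 1], 0],
    [[0, -7, 1], 0],
    [[0, -7, 1], 0],
    [[0, -7, 1], 0],
    [[0, -7, 1], 0],
    [[0, -5, 1], 0],
    [[0, 0, 0], 0]
  ]
}}

```text
time: 36.07
tool_pos: [0.5477, 0.231, 0.1284]
tcp_rot: [-2.435, -1.984, 0.002]
wrist_force: [0.4, 0.7, 0.0]
width: 0.347
```

```bash
sed -i 's/b\[:,110:420\]/b[:,int(sys.argv[2]) if len(sys.argv)>2 else 110:][:,:310]/' look.py; python3 look.py g2 60
```

```text
36.07 [0.5477 0.231  0.1284] [[-17.5  26.4]] [0.4 0.7 0. ]
```

View pics/g2.png

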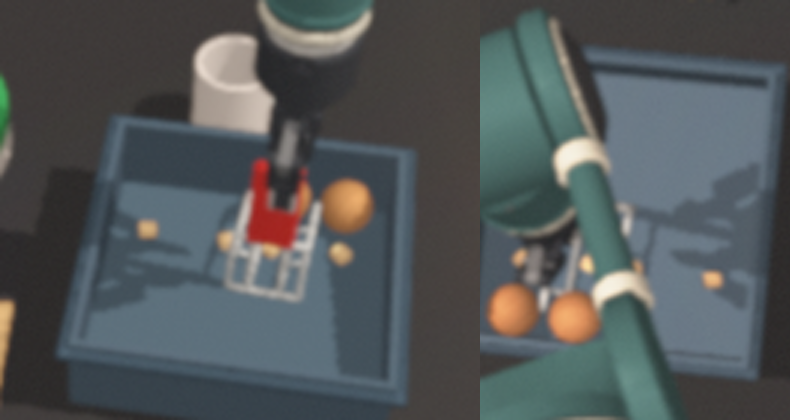

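Emit:
{"method": "drive_tool", "body": {
  "steps": [
    [[0, -5, 1.5], 0],
    [[0, -5, 1.5], 0],
    [[0, -3, 1.5], 0],
    [[0, 0, 0], 0]
  ]
}}

```text
time: 36.5
tool_pos: [0.5357, 0.2335, 0.1238]
tcp_rot: [-2.435, -1.984, 0.001]
wrist_force: [1.5, -0.5, 1.0]
width: 0.351
```

Emit:
{"method": "drive_tool", "body": {
  "steps": [
    [[0, -3, 0], 0],
    [[0, 0, 0], 0]
  ]
}}

```text
time: 36.67
tool_pos: [0.5334, 0.2341, 0.1242]
tcp_rot: [2.436, 1.984, 0.001]
wrist_force: [1.1, 0.0, -0.8]
width: 0.347
```

```bash
python3 look.py g3 60
```

```text
36.67 [0.5334 0.2341 0.1242] [[-32.   28.2]] [ 1.1  0.  -0.8]
```

View pics/g3.png

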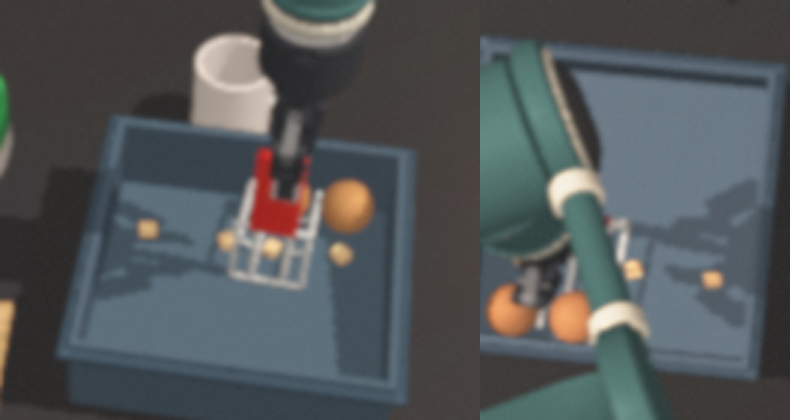

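```bash
python3 -c "
from h import *
d=lambda L:[(300+(x-1)/3,110+(y-1)/3) for x,y in L]
print(tt(unproj('scene',d([(231,276),(303,286)]),.026)),'prev',tt(unproj('scene',d([(191,276),(266,276)]),.026)))"
```

```text
[[-8.4 -8.7]
 [-7.3 52.7]] prev [[ -3.  -42.5]
 [-13.2  20.8]]
```

Emit:
{"method": "drive_tool", "body": {
  "steps": [
    [[0, 0, 0], 0],
    [[0, 6, 0], 0],
    [[0, 8, 0], 0],
    [[0, 6, 0], 0],
    [[0, 0, 0], 0]
  ],
  "jaw": 0.6
}}

```text
time: 37.18
tool_pos: [0.5546, 0.2296, 0.1242]
tcp_rot: [2.436, 1.983, 0.001]
wrist_force: [0.6, -0.5, -0.0]
width: 0.602
```

Emit:
{"method": "drive_tool", "body": {
  "steps": [
    [[0, 0, 0], 0],
    [[0, 0, 0], 0],
    [[0, 0, 0], 0],
    [[0, 0, 0], 0],
    [[0, 0, 0], 0]
  ],
  "jaw": 0
}}

```text
time: 37.6
tool_pos: [0.5548, 0.23, 0.1249]
tcp_rot: [2.433, 1.983, 0.005]
wrist_force: [4.0, -1.0, -1.6]
width: 0.127
```

Emit:
{"method": "drive_tool", "body": {
  "steps": [
    [[0, 0, -3], 0],
    [[0, 1, -5], 0],
    [[0, 1, -5], 0],
    [[0, 1, -5], 0],
    [[0, 0, 0], 0]
  ]
}}

```text
time: 38.02
tool_pos: [0.5559, 0.2296, 0.1436]
tcp_rot: [-2.436, -1.983, -0.0]
wrist_force: [0.8, 0.6, -2.3]
width: 0.125
```

```bash
python3 look.py g4 60
```

```text
38.02 [0.5559 0.2296 0.1436] [[-9.2 25.9]] [ 0.8  0.6 -2.3]
```

View pics/g4.png

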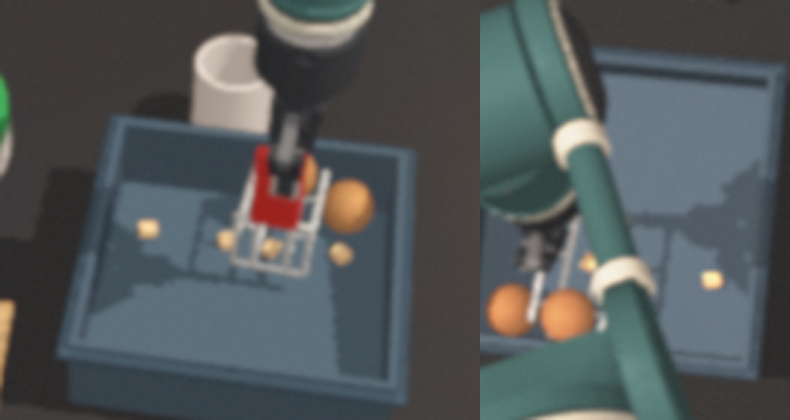

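Ball 2 is riding in the scoop. Back off and lift.

Emit:
{"method": "drive_tool", "body": {
  "steps": [
    [[0, 1, -3], 0],
    [[0, 2, -3], 0],
    [[0, 3, -3], 0],
    [[0, 3, -3], 0],
    [[0, 3, 0], 0],
    [[0, 3, 0], 0],
    [[0, 3, 0], 0],
    [[0, 3, 0], 0]
  ]
}}

```text
time: 38.78
tool_pos: [0.5767, 0.2249, 0.1539]
tcp_rot: [-2.436, -1.984, 0.001]
wrist_force: [0.8, 0.2, -4.0]
width: 0.125
```

Emit:
{"method": "drive_tool", "body": {
  "steps": [
    [[0, 2, -5], 0],
    [[0, 1, -10], 0],
    [[0, 0, -15], 0],
    [[0, 0, -18], 0],
    [[0, 0, -18], 0],
    [[0, 0, -18], 0],
    [[0, 0, -15], 0],
    [[0, 0, -8], 0]
  ]
}}

```text
time: 39.45
tool_pos: [0.5807, 0.2249, 0.265]
tcp_rot: [2.435, 1.983, 0.007]
wrist_force: [0.4, -0.1, -2.6]
width: 0.125
```

```bash
python3 look.py g5 60;python3 n.py .467 -.083 .24
```

```text
39.45 [0.5807 0.2249 0.265 ] [[16.  23.5]] [ 0.4 -0.1 -2.6]
t=39.55 pos=[580.8 225.  264.3] yawy=-11.7 q6=0.53 w=0.127 F=[ 0.7 -0.5 -3. ]
 tool-shift mm [-324.7  -49.2   23.2]
```

View pics/g5.png

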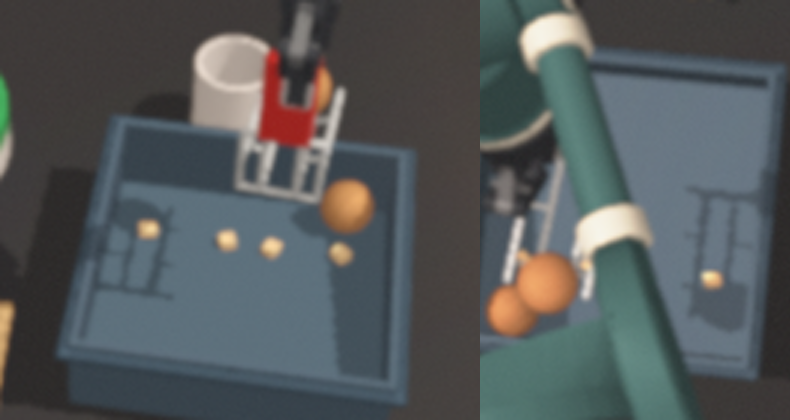

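Emit:
{"method": "drive_tool", "body": {
  "steps": [
    [[0, 0, 0], -1],
    [[0, 0, 0], -2],
    [[0, 0, 0], -3],
    [[0, 0, 0], -3.5],
    [[0, 0, 0], -3.5],
    [[0, 0, 0], -3.5],
    [[0, 0, 0], -3.5],
    [[0, 0, 0], -3.5]
  ]
}}

```text
time: 40.22
tool_pos: [0.5784, 0.2241, 0.259]
tcp_rot: [-1.975, -2.441, 0.005]
wrist_force: [-0.6, 0.1, -2.6]
width: 0.127
```

Emit:
{"method": "drive_tool", "body": {
  "steps": [
    [[0, 0, 0], -3.5],
    [[0, 0, 0], -3.5],
    [[0, 0, 0], -3.5],
    [[0, 0, 0], -3.5],
    [[0, 0, 0], -3.5],
    [[0, 0, 0], -3.5],
    [[0, 0, 0], -3.5],
    [[0, 0, 0], -3.5]
  ]
}}

```text
time: 40.88
tool_pos: [0.5784, 0.2241, 0.2589]
tcp_rot: [-1.325, -2.845, 0.004]
wrist_force: [-0.3, 0.7, -3.6]
width: 0.124
```

Emit:
{"method": "drive_tool", "body": {
  "steps": [
    [[0, 0, 0], -3.5],
    [[0, 0, 0], -3.5],
    [[0, 0, 0], -3.5],
    [[0, 0, 0], -3.5],
    [[0, 0, 0], -3.5],
    [[0, 0, 0], -3.5],
    [[0, 0, 0], -3.5],
    [[0, 0, 0], -3.5]
  ]
}}

```text
time: 41.55
tool_pos: [0.5784, 0.2242, 0.259]
tcp_rot: [-0.598, -3.081, 0.003]
wrist_force: [-0.1, -0.0, -2.3]
width: 0.13
```

Emit:
{"method": "drive_tool", "body": {
  "steps": [
    [[0, 0, 0], -2],
    [[0, 0, 0], 0]
  ]
}}

```text
time: 41.72
tool_pos: [0.5785, 0.2242, 0.2591]
tcp_rot: [-0.547, -3.09, 0.002]
wrist_force: [-0.6, -0.5, -2.7]
width: 0.133
```

```bash
python3 n.py .467 -.083 .24; python3 -c "
from h import *
snap('scene','g6',(200,80,200,150),4)
im=bot.read_camera('top')[:,:,::-1];print(green(.126,im))"
```

```text
t=41.72 pos=[578.5 224.2 259.1] yawy=69.9 q6=-0.89 w=0.133 F=[-0.6 -0.5 -2.7]
 tool-shift mm [  -0.9 -326.7   19.8]
(array([466.9, -83.2]), np.float64(82.4))
```

View pics/g6.png

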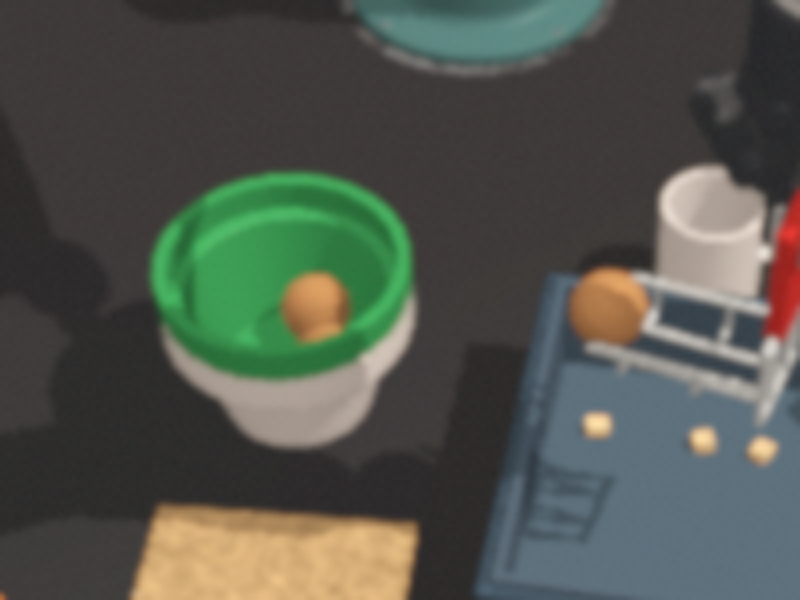

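Emit:
{"method": "drive_tool", "body": {
  "steps": [
    [[1, -4, 2], 0],
    [[1, -8, 4], 0],
    [[0, -12, 4], 0],
    [[0, -14, 4], 0],
    [[0, -14, 0], 0],
    [[0, -14, 0], 0],
    [[0, -14, 0], 0],
    [[0, -14, 0], 0]
  ]
}}

```text
time: 42.48
tool_pos: [0.5447, 0.1352, 0.2476]
tcp_rot: [0.551, 3.092, 0.0]
wrist_force: [-0.0, -0.6, -2.1]
width: 0.127
```

Emit:
{"method": "drive_tool", "body": {
  "steps": [
    [[0, -14, 0], 0],
    [[0, -14, 0], 0],
    [[0, -14, 0], 0],
    [[0, -14, 0], 0],
    [[0, -14, 0], 0],
    [[0, -14, 0], 0],
    [[0, -14, 0], 0],
    [[0, -14, 0], 0]
  ]
}}

```text
time: 43.15
tool_pos: [0.5061, 0.0305, 0.2472]
tcp_rot: [0.55, 3.093, -0.0]
wrist_force: [-0.1, -0.6, -2.6]
width: 0.128
```

Emit:
{"method": "drive_tool", "body": {
  "steps": [
    [[0, -12, 0], 0],
    [[0, -8, 0], 0],
    [[0, -4, 0], 0],
    [[0, -2, 0], 0],
    [[0, 0, 0], 0]
  ]
}}

```text
time: 43.57
tool_pos: [0.4976, 0.0072, 0.2472]
tcp_rot: [0.551, 3.093, 0.0]
wrist_force: [0.5, -0.2, -2.4]
width: 0.126
```

```bash
python3 n.py .467 -.083 .24; python3 -c "
from h import *
snap('scene','g7',(200,80,200,150),4);snap('top','g8',(340,190,120,120),4)"
```

```text
t=43.57 pos=[497.6   7.2 247.2] yawy=69.8 q6=-1.25 w=0.126 F=[ 0.5 -0.2 -2.4]
 tool-shift mm [ -2.4 -95.2   7.2]
```

View pics/g7.png

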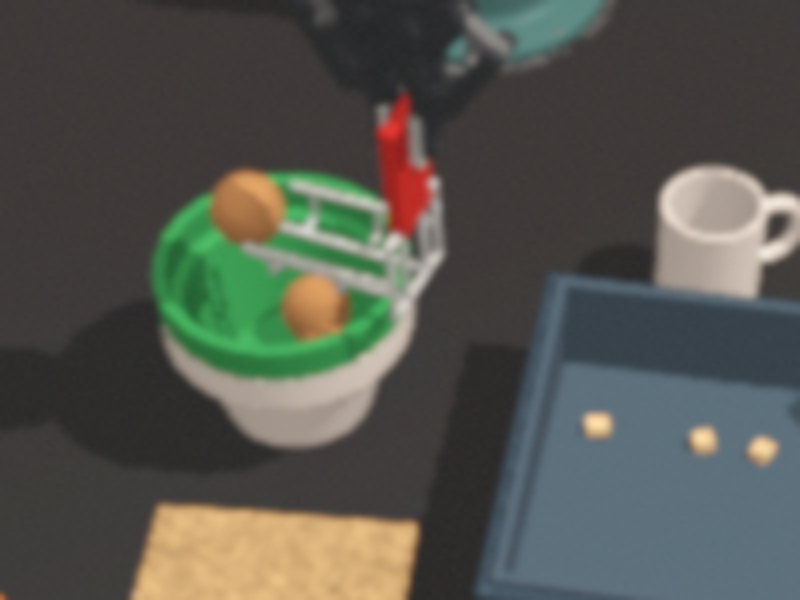

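View pics/g8.png

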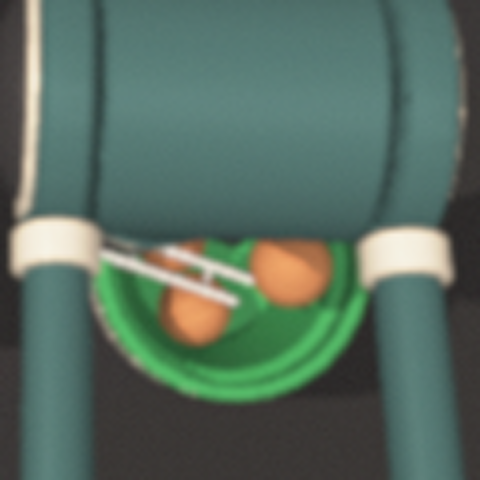

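Emit:
{"method": "drive_tool", "body": {
  "steps": [
    [[0, 35, 0], 0],
    [[0, 38, 0], 0],
    [[0, 38, 0], 0],
    [[0, 25, 0], 0],
    [[0, 10, 0], 0],
    [[0, 0, 0], 0]
  ]
}}

```text
time: 44.17
tool_pos: [0.5485, 0.1472, 0.2469]
tcp_rot: [-0.544, -3.094, -0.001]
wrist_force: [-0.9, -1.5, -2.8]
width: 0.124
```

```bash
python3 -c "
from h import *
x=tw(48,84);print(x);need(x[0],x[1],.2,-5.45)
snap('scene','h1',(200,80,200,150),4);snap('top','h2',(210,145,240,150),3)"
```

```text
[0.6184 0.2821]
t=44.17 pos=[548.5 147.2 246.9] yawy=70.0 q6=-1.00 w=0.124 F=[-0.9 -1.5 -2.8]
 tool-shift mm [-19.6 150.7  47. ] twist 75.5 (alt -104.5)
```

View pics/h1.png

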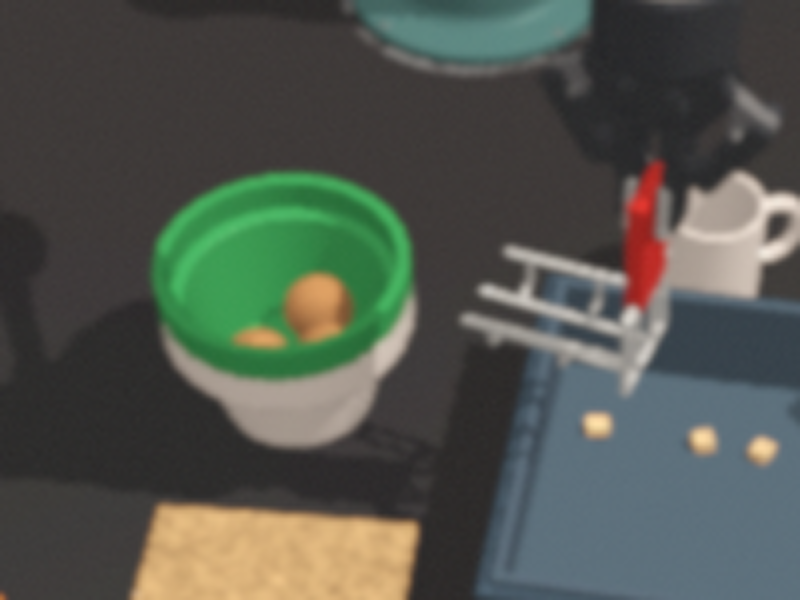

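View pics/h2.png

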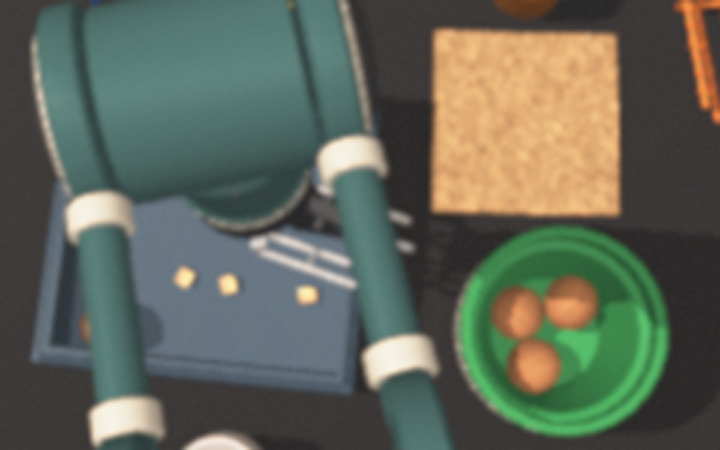

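Emit:
{"method": "drive_tool", "body": {
  "steps": [
    [[0, 0, 0], 7],
    [[0, 0, 0], 7],
    [[0, 0, 0], 7],
    [[0, 0, 0], 7],
    [[0, 0, 0], 7],
    [[0, 0, 0], 7],
    [[0, 0, 0], 7],
    [[0, 0, 0], 7]
  ]
}}

```text
time: 44.93
tool_pos: [0.5475, 0.1426, 0.2472]
tcp_rot: [1.947, 2.465, -0.001]
wrist_force: [0.6, 0.2, -2.4]
width: 0.13
```

Emit:
{"method": "drive_tool", "body": {
  "steps": [
    [[0, 0, 0], 7],
    [[0, 0, 0], 7],
    [[0, 0, 0], 5.5],
    [[0, 0, 0], 0]
  ]
}}

```text
time: 45.27
tool_pos: [0.5476, 0.1428, 0.2473]
tcp_rot: [2.333, 2.104, -0.001]
wrist_force: [0.0, -0.5, -2.9]
width: 0.125
```

```bash
python3 -c "
from h import *
x=tw(47,83);print(x);need(x[0],x[1],.2,-5.45)
snap('top','h3',(215,150,140,140),4);snap('scene','h4',(300,110,160,140),4)"
```

```text
[0.6173 0.2812]
t=45.27 pos=[547.6 142.8 247.3] yawy=-5.9 q6=0.31 w=0.125 F=[ 0.  -0.5 -2.9]
 tool-shift mm [144.9  55.1  47.2] twist -0.5 (alt 179.5)
```

View pics/h3.png

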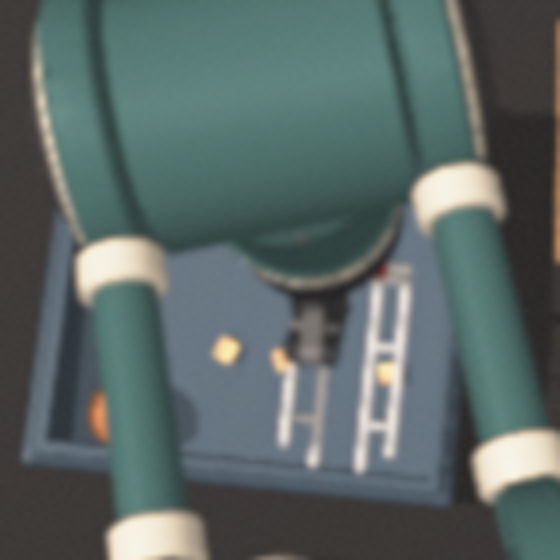

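View pics/h4.png

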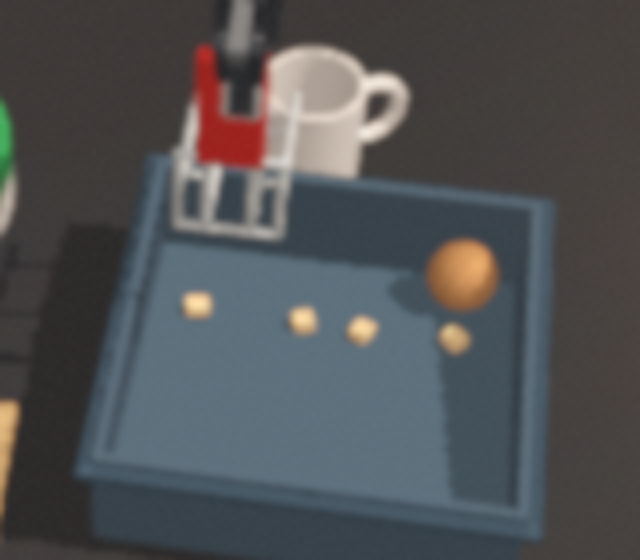

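Emit:
{"method": "drive_tool", "body": {
  "steps": [
    [[25, 9, 0], 0],
    [[30, 12, 0], 0],
    [[30, 11, 0], 0],
    [[30, 12, 10], 0],
    [[30, 11, 20], 0],
    [[0, 0, 20], 0],
    [[0, 0, 20], 0],
    [[0, 0, 20], 0]
  ]
}}

```text
time: 46.03
tool_pos: [0.6171, 0.2834, 0.1559]
tcp_rot: [2.325, 2.113, -0.001]
wrist_force: [-0.1, 0.1, -2.0]
width: 0.129
```

Emit:
{"method": "drive_tool", "body": {
  "steps": [
    [[0, 0, 12], 0],
    [[0, 0, 5], 0],
    [[0, 0, 0], 0],
    [[0, 0, 0], 0]
  ]
}}

```text
time: 46.37
tool_pos: [0.6175, 0.2831, 0.141]
tcp_rot: [2.328, 2.109, 0.001]
wrist_force: [0.8, 0.0, -1.3]
width: 0.126
```

```bash
python3 look2.py h5 -1;python3 -c "
from h import *
x=tw(47,83);print(x);need(x[0],x[1],.13,-5.45)"
```

```text
46.37 [0.6175 0.2831 0.141 ] [[47.1 84.9]]
[0.6173 0.2812]
t=46.42 pos=[618.1 283.4 141.9] yawy=-5.7 q6=0.49 w=0.122 F=[ 0.3  0.6 -2.7]
 tool-shift mm [-2.3 -0.6 11.9] twist -0.2 (alt 179.8)
```

View pics/h5.png

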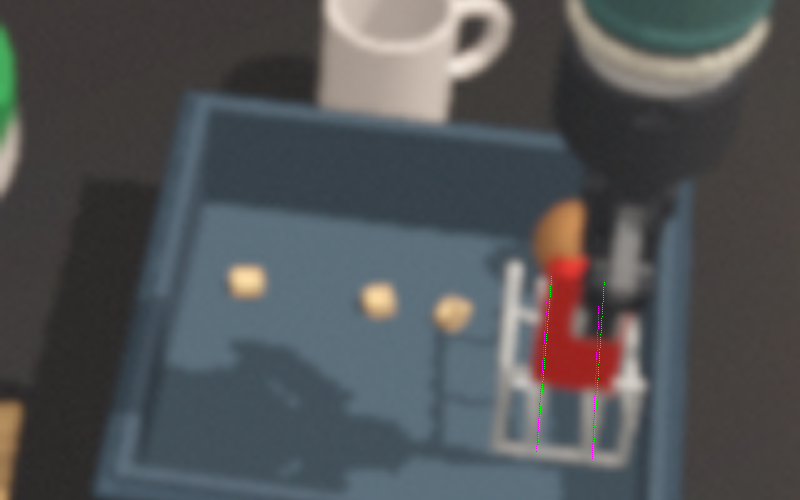

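Emit:
{"method": "drive_tool", "body": {
  "steps": [
    [[-1, 0, 3], 0],
    [[0, 0, 3], 0],
    [[0, 0, 2], 0],
    [[0, 0, 0], 0],
    [[0, 0, 0], 0]
  ]
}}

```text
time: 46.83
tool_pos: [0.6173, 0.2824, 0.1327]
tcp_rot: [2.328, 2.109, 0.001]
wrist_force: [0.2, 0.0, -1.0]
width: 0.126
```

Emit:
{"method": "drive_tool", "body": {
  "steps": [
    [[0, 0, 0], 0],
    [[0, 0, 0], 0],
    [[0, 0, 0], 0],
    [[0, 0, 0], 0]
  ],
  "jaw": 0.6
}}

```text
time: 47.17
tool_pos: [0.617, 0.2824, 0.1325]
tcp_rot: [2.329, 2.109, 0.001]
wrist_force: [0.1, 0.3, -0.8]
width: 0.599
```

Emit:
{"method": "drive_tool", "body": {
  "steps": [
    [[0, -8, 1], 0],
    [[0, -8, 1], 0],
    [[0, 0, 0], 0],
    [[0, 0, 0], 0]
  ],
  "jaw": 0.35
}}

```text
time: 47.5
tool_pos: [0.6, 0.284, 0.13]
tcp_rot: [-2.328, -2.109, 0.001]
wrist_force: [0.8, 0.5, -0.3]
width: 0.352
```

Emit:
{"method": "drive_tool", "body": {
  "steps": [
    [[0, -7, 0], 0],
    [[0, -7, 1], 0],
    [[0, -7, 1], 0],
    [[0, -7, 1], 0],
    [[0, -7, 1], 0],
    [[0, -7, 1], 0],
    [[0, -5, 1], 0],
    [[0, 0, 0], 0]
  ]
}}

```text
time: 48.17
tool_pos: [0.5528, 0.2886, 0.124]
tcp_rot: [-2.328, -2.109, 0.002]
wrist_force: [0.4, -0.6, 0.3]
width: 0.353
```

```bash
python3 look.py h6 10
```

```text
48.17 [0.5528 0.2886 0.124 ] [[-17.9  84.3]] [ 0.4 -0.6  0.3]
```

View pics/h6.png

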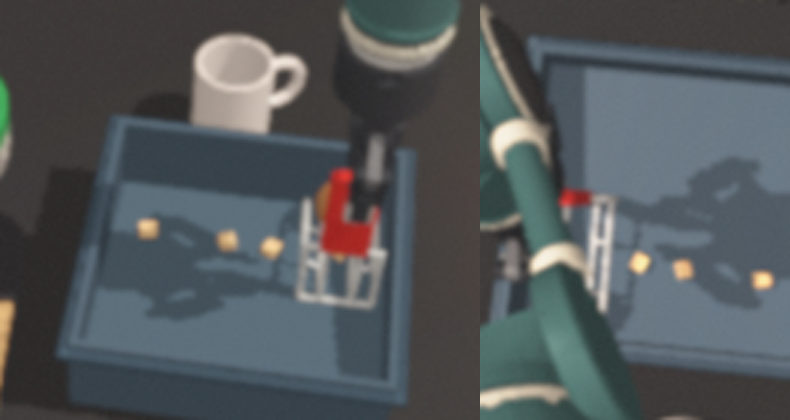

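Emit:
{"method": "drive_tool", "body": {
  "steps": [
    [[0, -5, 0.7], 0],
    [[0, -5, 0.7], 0],
    [[0, -3, 0.4], 0],
    [[0, 0, 0], 0]
  ]
}}

```text
time: 48.6
tool_pos: [0.5404, 0.2898, 0.122]
tcp_rot: [-2.328, -2.109, 0.002]
wrist_force: [-0.2, 0.3, 0.1]
width: 0.35
```

Emit:
{"method": "drive_tool", "body": {
  "steps": [
    [[0, -3, 0], 0],
    [[0, 0, 0], 0]
  ]
}}

```text
time: 48.77
tool_pos: [0.5383, 0.2901, 0.1225]
tcp_rot: [2.328, 2.109, 0.001]
wrist_force: [0.9, 0.3, -0.4]
width: 0.349
```

```bash
python3 look.py h7 10
```

```text
48.77 [0.5383 0.2901 0.1225] [[-32.5  84.4]] [ 0.9  0.3 -0.4]
```

View pics/h7.png

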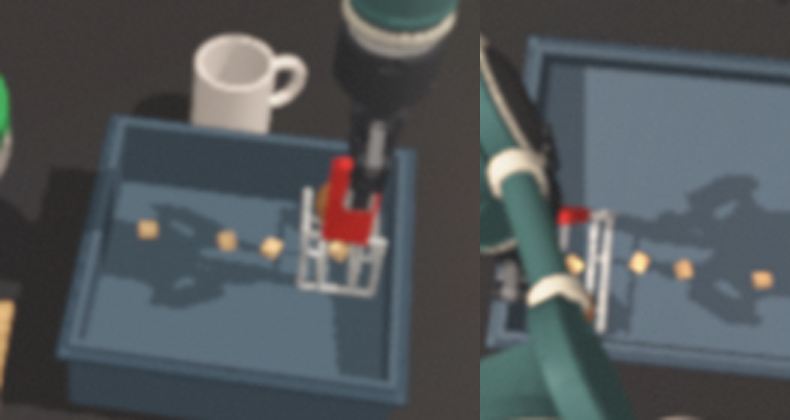

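Emit:
{"method": "drive_tool", "body": {
  "steps": [
    [[0, 0, 0], 0],
    [[0, 6, 0], 0],
    [[0, 8, 0], 0],
    [[0, 6, 0], 0],
    [[0, 0, 0], 0]
  ],
  "jaw": 0.6
}}

```text
time: 49.28
tool_pos: [0.56, 0.288, 0.1226]
tcp_rot: [2.329, 2.108, 0.002]
wrist_force: [-0.2, -0.0, 0.5]
width: 0.6
```

Emit:
{"method": "drive_tool", "body": {
  "steps": [
    [[0, 0, 0], 0],
    [[0, 0, 0], 0],
    [[0, 0, 0], 0],
    [[0, 0, 0], 0],
    [[0, 0, 0], 0]
  ],
  "jaw": 0
}}

```text
time: 49.7
tool_pos: [0.5599, 0.2881, 0.123]
tcp_rot: [2.326, 2.108, 0.005]
wrist_force: [4.2, -1.2, -0.9]
width: 0.128
```

Emit:
{"method": "drive_tool", "body": {
  "steps": [
    [[0, 0, -3], 0],
    [[0, 1, -5], 0],
    [[0, 1, -5], 0],
    [[0, 1, -5], 0],
    [[0, 0, 0], 0]
  ]
}}

```text
time: 50.12
tool_pos: [0.5609, 0.2881, 0.1417]
tcp_rot: [-2.328, -2.107, 0.0]
wrist_force: [-0.3, 0.2, -1.7]
width: 0.128
```

Emit:
{"method": "drive_tool", "body": {
  "steps": [
    [[0, 1, -3], 0],
    [[0, 2, -3], 0],
    [[0, 3, -3], 0],
    [[0, 3, -3], 0],
    [[0, 3, 0], 0],
    [[0, 3, 0], 0],
    [[0, 3, 0], 0],
    [[0, 3, 0], 0]
  ]
}}

```text
time: 50.78
tool_pos: [0.5823, 0.2856, 0.1521]
tcp_rot: [-2.329, -2.108, 0.001]
wrist_force: [-0.3, -0.6, -2.8]
width: 0.13
```

```bash
python3 look.py h8 0
```

```text
50.78 [0.5823 0.2856 0.1521] [[11.7 84.1]] [-0.3 -0.6 -2.8]
```

View pics/h8.png

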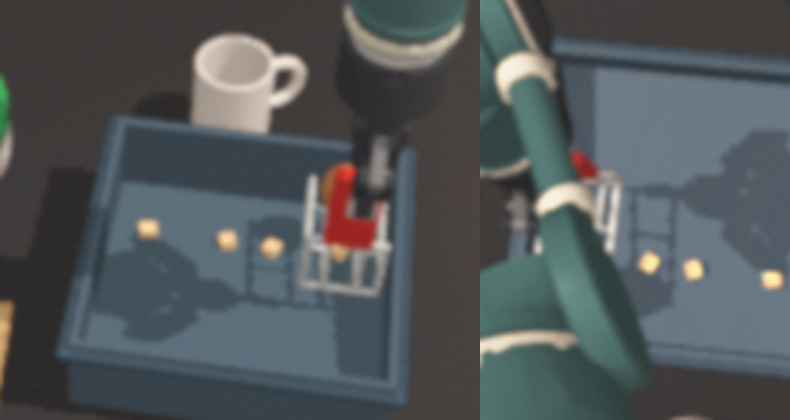

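Emit:
{"method": "drive_tool", "body": {
  "steps": [
    [[0, 2, -5], 0],
    [[0, 1, -10], 0],
    [[0, 0, -15], 0],
    [[0, 0, -18], 0],
    [[0, 0, -18], 0],
    [[0, 0, -18], 0],
    [[0, 0, -15], 0],
    [[0, 0, -8], 0]
  ]
}}

```text
time: 51.55
tool_pos: [0.5863, 0.286, 0.2635]
tcp_rot: [2.327, 2.108, 0.008]
wrist_force: [-0.2, 1.0, -1.4]
width: 0.123
```

```bash
python3 look.py h9 0;python3 n.py .467 -.083 .24
```

```text
51.55 [0.5863 0.286  0.2635] [[15.7 84.9]] [-0.2  1.  -1.4]
t=51.65 pos=[586.4 286.1 262.7] yawy=-5.7 q6=0.51 w=0.127 F=[-0.1  0.3 -2.4]
 tool-shift mm [-379.1  -82.4   21.3]
```

View pics/h9.png

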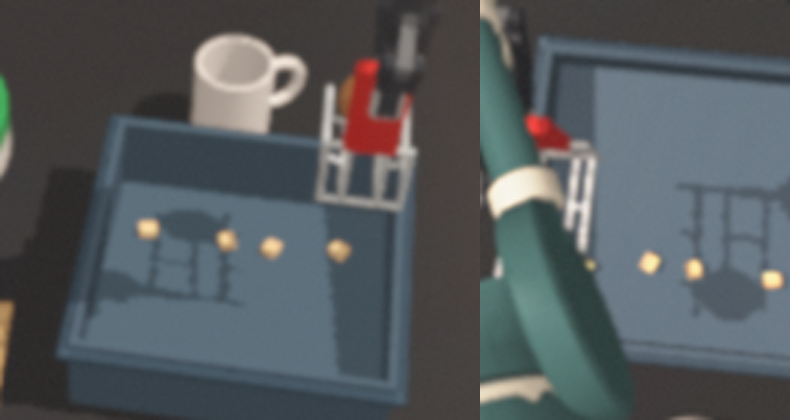

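Emit:
{"method": "drive_tool", "body": {
  "steps": [
    [[0, 0, 0], -1],
    [[0, 0, 0], -2],
    [[0, 0, 0], -3],
    [[0, 0, 0], -3.5],
    [[0, 0, 0], -3.5],
    [[0, 0, 0], -3.5],
    [[0, 0, 0], -3.5],
    [[0, 0, 0], -3.5]
  ]
}}

```text
time: 52.32
tool_pos: [0.5841, 0.285, 0.2571]
tcp_rot: [-1.844, -2.541, 0.005]
wrist_force: [0.1, 0.8, -2.9]
width: 0.131
```

Emit:
{"method": "drive_tool", "body": {
  "steps": [
    [[0, 0, 0], -3.5],
    [[0, 0, 0], -3.5],
    [[0, 0, 0], -3.5],
    [[0, 0, 0], -3.5],
    [[0, 0, 0], -3.5],
    [[0, 0, 0], -3.5],
    [[0, 0, 0], -3.5],
    [[0, 0, 0], -3.5]
  ]
}}

```text
time: 52.98
tool_pos: [0.5841, 0.285, 0.2571]
tcp_rot: [-1.175, -2.911, 0.004]
wrist_force: [0.2, -0.1, -2.8]
width: 0.129
```

Emit:
{"method": "drive_tool", "body": {
  "steps": [
    [[0, 0, 0], -3.5],
    [[0, 0, 0], -3.5],
    [[0, 0, 0], -3.5],
    [[0, 0, 0], -3.5],
    [[0, 0, 0], -3.5],
    [[0, 0, 0], -3.5],
    [[0, 0, 0], -3.5],
    [[0, 0, 0], -2]
  ]
}}

```text
time: 53.65
tool_pos: [0.5841, 0.2851, 0.2571]
tcp_rot: [-0.476, -3.102, 0.003]
wrist_force: [0.8, 0.4, -2.7]
width: 0.127
```

```bash
python3 n.py .467 -.083 .24; python3 -c "
from h import *
snap('scene','i1',(220,80,200,150),4)
im=bot.read_camera('top')[:,:,::-1];print(green(.126,im))"
```

```text
t=53.65 pos=[584.1 285.1 257.1] yawy=72.5 q6=-0.85 w=0.127 F=[ 0.8  0.4 -2.7]
 tool-shift mm [   1.1 -386.2   18. ]
(array([466.9, -83.4]), np.float64(82.4))
```

View pics/i1.png

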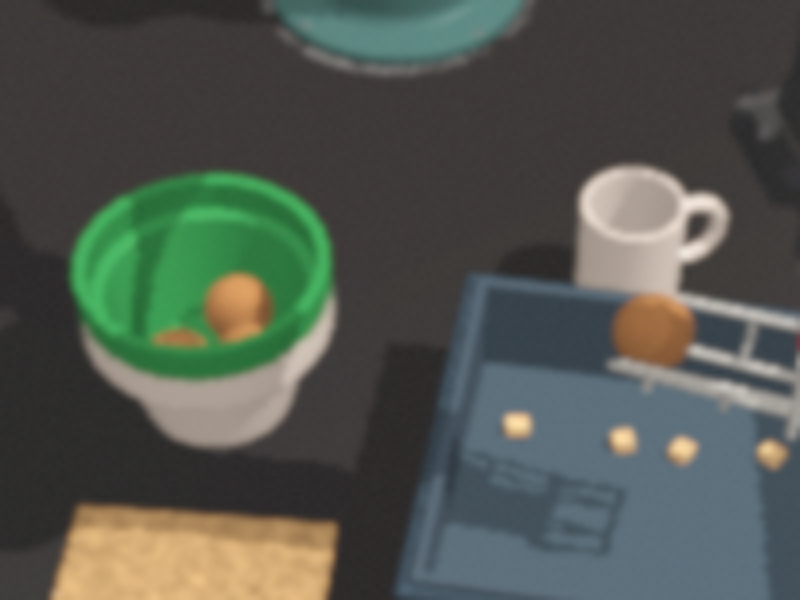

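Emit:
{"method": "drive_tool", "body": {
  "steps": [
    [[1, -4, 2], 0],
    [[1, -8, 4], 0],
    [[0, -12, 4], 0],
    [[0, -14, 2], 0],
    [[0, -14, 0], 0],
    [[0, -14, 0], 0],
    [[0, -14, 0], 0],
    [[0, -14, 0], 0]
  ]
}}

```text
time: 54.42
tool_pos: [0.5542, 0.1948, 0.2478]
tcp_rot: [0.484, 3.103, 0.0]
wrist_force: [-0.7, -0.1, -3.0]
width: 0.13
```

Emit:
{"method": "drive_tool", "body": {
  "steps": [
    [[0, -14, 0], 0],
    [[0, -14, 0], 0],
    [[0, -14, 0], 0],
    [[0, -14, 0], 0],
    [[0, -14, 0], 0],
    [[0, -14, 0], 0],
    [[0, -14, 0], 0],
    [[0, -14, 0], 0]
  ]
}}

```text
time: 55.08
tool_pos: [0.5202, 0.0885, 0.2474]
tcp_rot: [-0.483, -3.104, -0.0]
wrist_force: [-0.4, -0.6, -2.8]
width: 0.127
```

Emit:
{"method": "drive_tool", "body": {
  "steps": [
    [[0, -14, 0], 0],
    [[0, -14, 0], 0],
    [[0, -14, 0], 0],
    [[0, -14, 0], 0],
    [[0, -12, 0], 0],
    [[0, -9, 0], 0],
    [[0, -5, 0], 0],
    [[0, -3, 0], 0]
  ]
}}

```text
time: 55.75
tool_pos: [0.4947, 0.008, 0.2474]
tcp_rot: [0.484, 3.104, 0.0]
wrist_force: [0.9, 1.0, -2.7]
width: 0.122
```

```bash
python3 n.py .467 -.083 .24; python3 -c "
from h import *
snap('scene','i2',(200,80,200,150),4);snap('top','i3',(340,190,120,120),4)"
```

```text
t=55.75 pos=[494.7   8.  247.4] yawy=72.3 q6=-1.30 w=0.122 F=[ 0.9  1.  -2.7]
 tool-shift mm [ -1.4 -95.1   7.4]
```

View pics/i2.png

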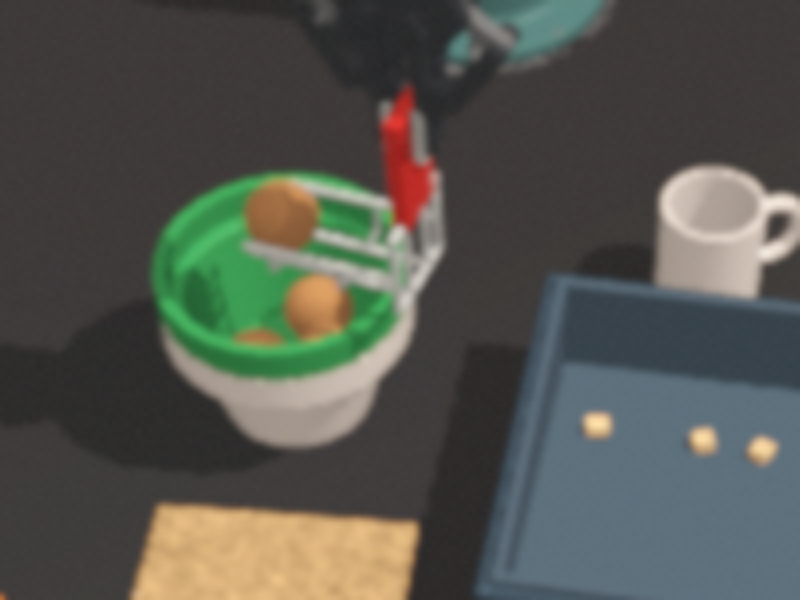

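View pics/i3.png

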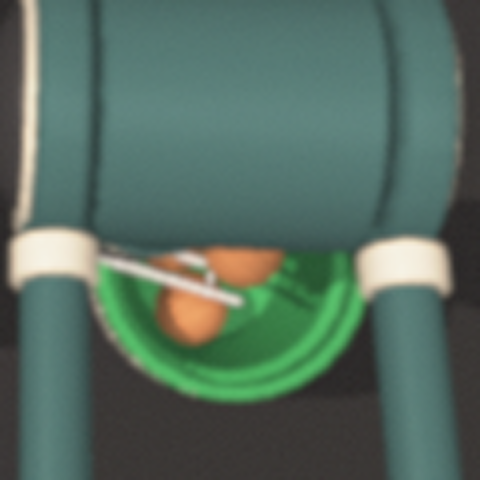

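Emit:
{"method": "drive_tool", "body": {
  "steps": [
    [[0, -2, 0], 0],
    [[0, -4, 0], 0],
    [[0, -5, 0], 0],
    [[0, -5, 0], 0],
    [[0, -3, 0], 0],
    [[0, -1, 0], 0]
  ]
}}

```text
time: 56.35
tool_pos: [0.4886, -0.0108, 0.2473]
tcp_rot: [-0.483, -3.104, 0.0]
wrist_force: [-0.4, -0.2, -2.4]
width: 0.128
```

Emit:
{"method": "drive_tool", "body": {
  "steps": [
    [[0, 35, 0], 0],
    [[0, 38, 0], 0],
    [[0, 38, 0], 0],
    [[0, 30, 0], 0],
    [[0, 10, 0], 0],
    [[0, 0, 0], 0]
  ]
}}

```text
time: 56.85
tool_pos: [0.5352, 0.136, 0.2473]
tcp_rot: [0.478, 3.105, 0.001]
wrist_force: [0.0, 0.8, -2.6]
width: 0.127
```

```bash
python3 -c "
from h import *
snap('scene','i4',(200,80,200,150),4);snap('top','i5',(210,145,240,150),3)
s=bot.read_state();print(s['tool_pos'])"
```

```text
[0.5343834  0.13339155 0.24713347]
```

View pics/i4.png

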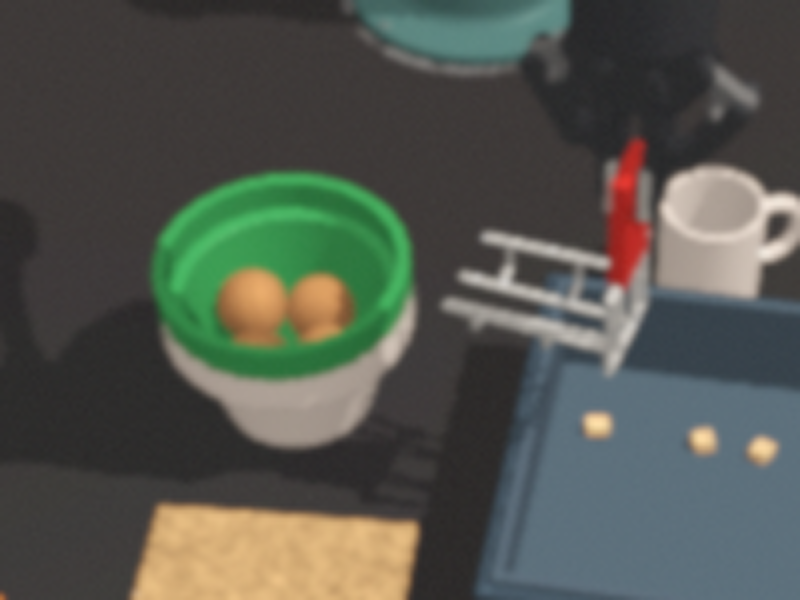

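View pics/i5.png

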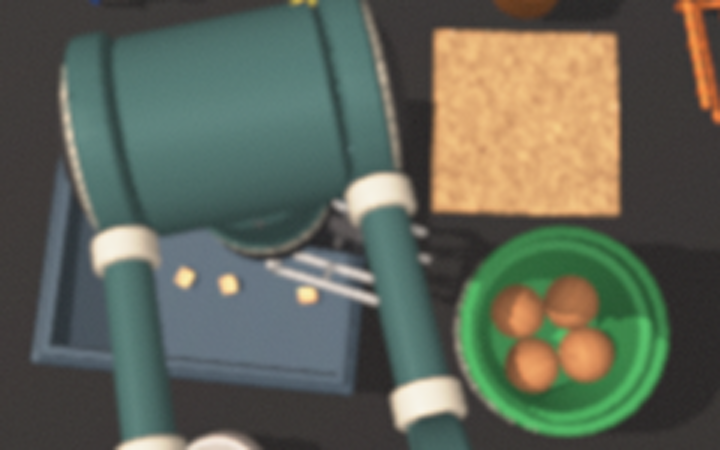

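Emit:
{"method": "drive_tool", "body": {
  "steps": [
    [[0, 0, 0], -6],
    [[0, 0, 0], -6],
    [[0, 0, 0], -6.5],
    [[0, 0, 0], 0]
  ]
}}

```text
time: 57.28
tool_pos: [0.5343, 0.132, 0.2474]
tcp_rot: [0.024, -3.141, 0.001]
wrist_force: [0.6, 0.0, -2.6]
width: 0.125
```

```bash
python3 n.py .6595 -.024 .15 89
```

```text
t=57.28 pos=[534.3 132.  247.4] yawy=90.9 q6=-1.39 w=0.125 F=[ 0.6  0.  -2.6]
 tool-shift mm [-122.8 -157.8   97.5] twist 1.9 (alt -178.1)
```

Emit:
{"method": "drive_tool", "body": {
  "steps": [
    [[-15, -19, 0], 2],
    [[-21, -27, 0], 0],
    [[-22, -28, 0], 0],
    [[-22, -28, 0], 0],
    [[-21, -27, 0], 0],
    [[-16, -20, 0], 0],
    [[-6, -9, 0], 0],
    [[0, 0, 0], 0]
  ]
}}

```text
time: 57.95
tool_pos: [0.6556, -0.0299, 0.247]
tcp_rot: [-0.042, -3.141, 0.002]
wrist_force: [-0.1, 0.8, -2.9]
width: 0.126
```

Emit:
{"method": "drive_tool", "body": {
  "steps": [
    [[0, 0, 25], 0],
    [[0, 0, 30], 0],
    [[0, 0, 25], 0],
    [[0, 0, 15], 0],
    [[0, 0, 5], 0],
    [[0, 0, 0], 0]
  ]
}}

```text
time: 58.45
tool_pos: [0.6527, -0.0257, 0.1453]
tcp_rot: [-0.034, -3.137, -0.001]
wrist_force: [-0.6, -0.2, -2.1]
width: 0.129
```

```bash
python3 n.py .6595 -.024 .105 89; python3 -c "
from h import *
snap('scene','j1',(180,130,200,150),4);snap('top','j2',(330,130,120,100),6)"
```

```text
t=58.45 pos=[652.7 -25.7 145.3] yawy=88.8 q6=-1.63 w=0.129 F=[-0.6 -0.2 -2.1]
 tool-shift mm [-6.9  1.8 40.3] twist -0.2 (alt 179.8)
```

View pics/j1.png

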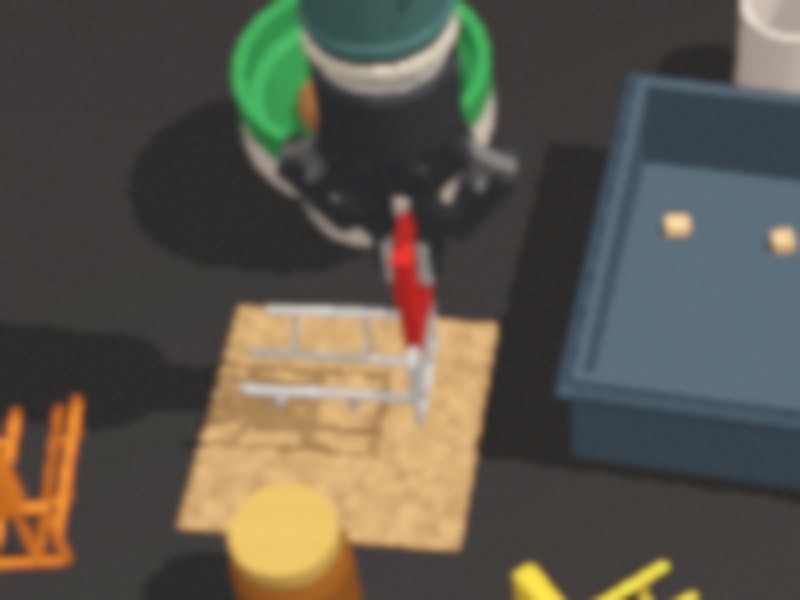

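View pics/j2.png

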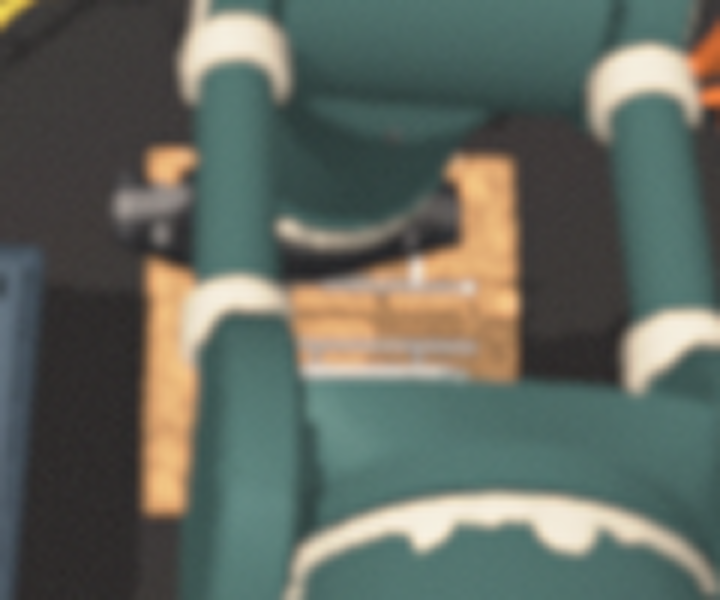

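Emit:
{"method": "drive_tool", "body": {
  "steps": [
    [[-3, 1, 8], 0],
    [[-3, 1, 12], 0],
    [[-1, 0, 8], 0],
    [[0, 0, 5], 0],
    [[0, 0, 2], 0],
    [[0, 0, 0], 0]
  ]
}}

```text
time: 59.05
tool_pos: [0.6611, -0.0244, 0.1109]
tcp_rot: [-0.032, -3.139, -0.0]
wrist_force: [0.5, -0.3, -3.1]
width: 0.126
```

```bash
python3 n.py .6595 -.024 .105 89; python3 -c "
from h import *
s=snap('scene','j3',(180,130,200,150),4)"
```

```text
t=59.05 pos=[661.1 -24.4 110.9] yawy=88.8 q6=-1.62 w=0.126 F=[ 0.5 -0.3 -3.1]
 tool-shift mm [1.6 0.4 5.9] twist -0.2 (alt 179.8)
```

View pics/j3.png

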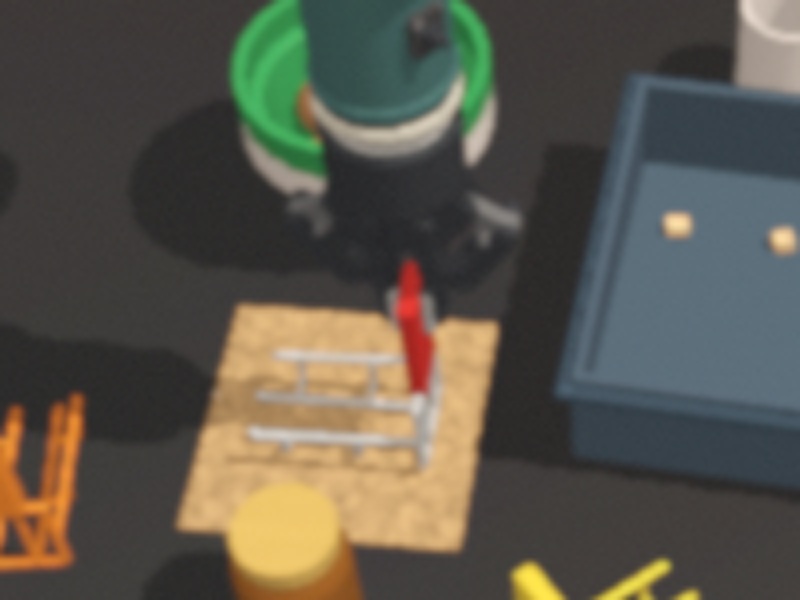

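Emit:
{"method": "drive_tool", "body": {
  "steps": [
    [[1, 0, 2], 0],
    [[0, 0, 2], 0],
    [[0, 0, 0], 0]
  ]
}}

```text
time: 59.35
tool_pos: [0.6609, -0.0245, 0.1083]
tcp_rot: [-0.032, -3.141, -0.0]
wrist_force: [-0.2, 1.0, -3.4]
width: 0.124
```

Emit:
{"method": "drive_tool", "body": {
  "steps": [
    [[0, 0, 1.5], 0],
    [[0, 0, 1.5], 0],
    [[0, 0, 0], 0]
  ]
}}

```text
time: 59.6
tool_pos: [0.6609, -0.0245, 0.1051]
tcp_rot: [-0.032, -3.141, 0.0]
wrist_force: [-0.2, -0.2, -2.6]
width: 0.125
```

Emit:
{"method": "drive_tool", "body": {
  "steps": [
    [[0, 0, 1.5], 0],
    [[0, 0, 1], 0],
    [[0, 0, 0], 0]
  ]
}}

```text
time: 59.85
tool_pos: [0.6616, -0.0241, 0.1046]
tcp_rot: [0.032, 3.14, 0.0]
wrist_force: [-1.4, 2.3, 5.2]
width: 0.129
```

```bash
python3 n.py .6605 -.024 .105 89
```

```text
t=59.85 pos=[661.6 -24.1 104.6] yawy=88.8 q6=-1.62 w=0.129 F=[-1.4  2.3  5.2]
 tool-shift mm [ 1.1  0.1 -0.4] twist -0.2 (alt 179.8)
```

Contact with the mat. Release and back straight up.

Emit:
{"method": "drive_tool", "body": {
  "steps": [
    [[0, 0, 0], 0],
    [[0, 0, 0], 0],
    [[0, 0, 0], 0],
    [[0, 0, 0], 0]
  ],
  "jaw": 0.4
}}

```text
time: 60.18
tool_pos: [0.6611, -0.0246, 0.1028]
tcp_rot: [0.032, 3.141, -0.0]
wrist_force: [0.2, 0.1, -0.7]
width: 0.399
```

Emit:
{"method": "drive_tool", "body": {
  "steps": [
    [[0, 0, -10], 0],
    [[0, 0, -20], 0],
    [[0, 0, -30], 0],
    [[0, 0, -35], 0],
    [[0, 0, -35], 0],
    [[0, 0, -35], 0],
    [[0, 0, -30], 0]
  ]
}}

```text
time: 60.77
tool_pos: [0.6614, -0.0246, 0.3017]
tcp_rot: [0.032, 3.139, -0.0]
wrist_force: [0.5, -0.3, 0.3]
width: 0.4
```

Emit:
{"method": "drive_tool", "body": {
  "steps": [
    [[-25, 25, -10], 0],
    [[-25, 25, -10], 0],
    [[-25, 25, 0], 0],
    [[-25, 25, 0], 0],
    [[-20, 25, 0], 0],
    [[0, 25, 0], 0],
    [[0, 25, 0], 0],
    [[0, 0, 0], 0]
  ]
}}

```text
time: 61.43
tool_pos: [0.7844, 0.1536, 0.3175]
tcp_rot: [-0.025, -3.141, -0.004]
wrist_force: [-0.6, 0.7, -0.8]
width: 0.398
```

```bash
python3 n.py .66 -.024 .1 89; python3 -c "
from h import *
snap('scene','k1');snap('top','k2')
im=cv2.imread('pics/k2.png');print(green(.126,im))
cv2.imwrite('pics/k3.png',cv2.resize(im[140:310,340:460],None,fx=3.5,fy=3.5))"
```

```text
t=61.43 pos=[784.4 153.6 317.5] yawy=89.1 q6=-1.39 w=0.398 F=[-0.6  0.7 -0.8]
 tool-shift mm [ 121.4 -180.2  217.1] twist 0.1 (alt -179.9)
(array([467. , -83.8]), np.float64(82.5))
```

View pics/k1.png

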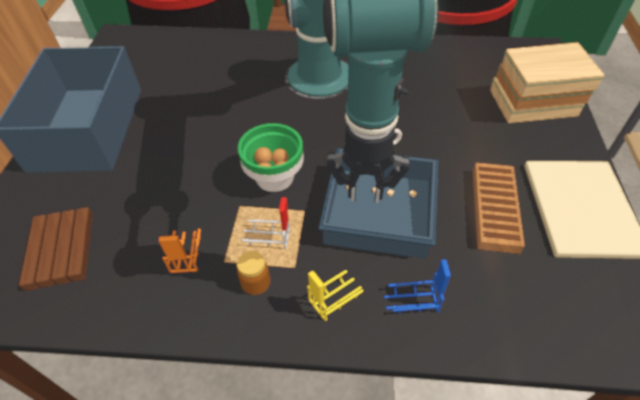

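View pics/k2.png

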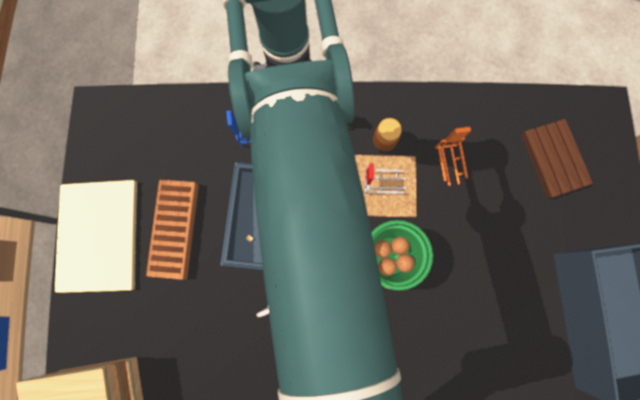

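View pics/k3.png

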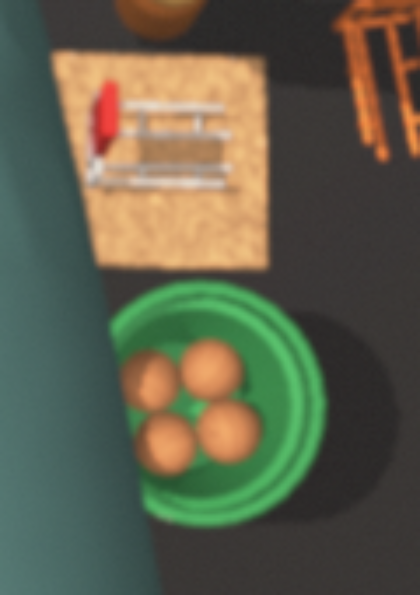

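```bash
python3 -c "
from h import *
c=lambda L:[(340+(x-1.2)/3.5,140+(y-1.2)/3.5) for x,y in L]
T=unproj('top',c([(231,134),(231,170)]),.0055)*1000
print(T,unproj('top',c([(266,54),(269,268)]),.003)*1000)
im=cv2.imread('pics/k2.png');cv2.imwrite('pics/k4.png',cv2.resize(im[145:225,345:425],None,fx=7,fy=7))"
```

```text
[[ 680.78043596 -135.89630361    5.5       ]
 [ 651.69495662 -134.67100448    5.5       ]] [[ 747.24761993 -167.63362824    3.        ]
 [ 574.08965191 -161.92463809    3.        ]]
```

View pics/k4.png

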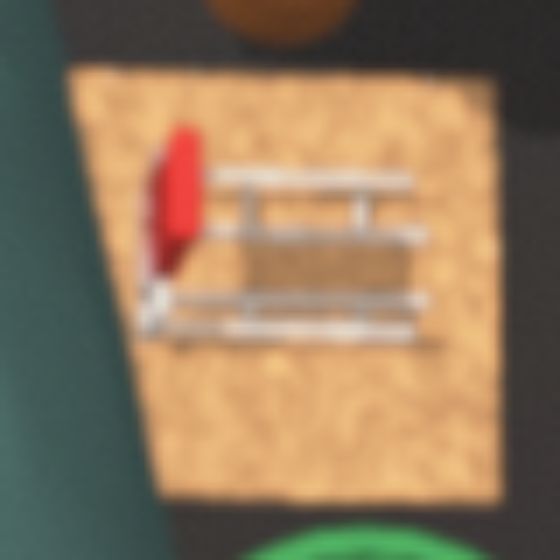

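Emit:
{"method": "drive_tool", "body": {
  "steps": [
    [[20, -25, 0], 0],
    [[25, -25, 0], 0],
    [[25, -25, 0], 0],
    [[25, -28, 0], 0],
    [[20, -28, 0], 0],
    [[6, -28, 0], 0],
    [[0, -20, 0], 0],
    [[0, 0, 0], 0]
  ]
}}

```text
time: 62.2
tool_pos: [0.6587, -0.0341, 0.3192]
tcp_rot: [0.041, 3.14, -0.004]
wrist_force: [0.4, 0.1, 0.2]
width: 0.401
```

```bash
python3 n.py .6635 -.0246 .103 88.8
```

```text
t=62.20 pos=[658.7 -34.1 319.2] yawy=88.5 q6=-1.63 w=0.401 F=[0.4 0.1 0.2]
 tool-shift mm [ -4.2  10.2 216.2] twist -0.3 (alt 179.7)
```

Emit:
{"method": "drive_tool", "body": {
  "steps": [
    [[-2, 4, 30], 0],
    [[-2, 4, 35], 0],
    [[0, 0, 35], 0],
    [[0, 0, 30], 0],
    [[0, 0, 15], 0],
    [[0, 0, 0], 0]
  ]
}}

```text
time: 62.7
tool_pos: [0.6604, -0.0207, 0.1674]
tcp_rot: [-0.033, -3.132, -0.001]
wrist_force: [-0.8, 0.7, -0.7]
width: 0.399
```

```bash
python3 n.py .6635 -.0246 .103 88.8
```

```text
t=62.70 pos=[660.4 -20.7 167.4] yawy=88.8 q6=-1.62 w=0.399 F=[-0.8  0.7 -0.7]
 tool-shift mm [-3.8 -3.8 64.3] twist -0.0 (alt 180.0)
```

Emit:
{"method": "drive_tool", "body": {
  "steps": [
    [[-1, -2, 10], 0],
    [[0, 0, 10], 0],
    [[0, 0, 0], 0],
    [[0, 0, 0], 0]
  ]
}}

```text
time: 63.03
tool_pos: [0.6654, -0.0227, 0.1534]
tcp_rot: [0.033, 3.141, -0.0]
wrist_force: [0.5, -0.4, 1.2]
width: 0.398
```

```bash
python3 n.py .6635 -.0246 .103 88.8
```

```text
t=63.03 pos=[665.4 -22.7 153.4] yawy=88.8 q6=-1.62 w=0.398 F=[ 0.5 -0.4  1.2]
 tool-shift mm [ 1.9 -1.9 50.4] twist 0.0 (alt -180.0)
```

Emit:
{"method": "drive_tool", "body": {
  "steps": [
    [[1, -2, 15], 0],
    [[0, 0, 20], 0],
    [[0, 0, 10], 0],
    [[0, 0, 4], 0],
    [[0, 0, 0], 0],
    [[0, 0, 0], 0]
  ]
}}

```text
time: 63.53
tool_pos: [0.6646, -0.0245, 0.1046]
tcp_rot: [0.032, 3.141, -0.0]
wrist_force: [0.0, -0.2, 0.7]
width: 0.395
```

Emit:
{"method": "drive_tool", "body": {
  "steps": [
    [[0, 0, 0], 0],
    [[0, 0, 0], 0],
    [[0, 0, 0], 0],
    [[0, 0, 0], 0]
  ],
  "jaw": 0,
  "force": 60
}}

```text
time: 63.87
tool_pos: [0.6651, -0.0246, 0.1054]
tcp_rot: [0.032, 3.139, -0.0]
wrist_force: [0.7, -0.3, 4.0]
width: 0.133
```

Emit:
{"method": "drive_tool", "body": {
  "steps": [
    [[0, 0, -3], 0],
    [[0, 0, -3], 0],
    [[0, 0, 0], 0],
    [[0, 0, 0], 0]
  ]
}}

```text
time: 64.2
tool_pos: [0.6637, -0.0245, 0.1095]
tcp_rot: [-0.032, -3.141, -0.0]
wrist_force: [-0.3, 0.1, -3.0]
width: 0.133
```

Emit:
{"method": "drive_tool", "body": {
  "steps": [
    [[3, 0, 0], 0],
    [[3.5, 0, 0], 0],
    [[0, 0, 0], 0],
    [[0, 0, 2], 0],
    [[0, 0, 2], 0],
    [[0, 0, 0], 0]
  ]
}}

```text
time: 64.7
tool_pos: [0.6575, -0.0244, 0.1056]
tcp_rot: [-0.032, -3.141, -0.0]
wrist_force: [-0.4, 1.1, -2.6]
width: 0.134
```

Emit:
{"method": "drive_tool", "body": {
  "steps": [
    [[0, 0, 1.5], 0],
    [[0, 0, 1], 0],
    [[0, 0, 0], 0]
  ]
}}

```text
time: 64.95
tool_pos: [0.658, -0.0243, 0.1055]
tcp_rot: [0.032, 3.141, -0.0]
wrist_force: [-3.3, 1.4, 7.1]
width: 0.128
```

Emit:
{"method": "drive_tool", "body": {
  "steps": [
    [[0, 0, 0], 0],
    [[0, 0, 0], 0],
    [[0, 0, 0], 0],
    [[0, 0, 0], 0]
  ],
  "jaw": 0.4
}}

```text
time: 65.28
tool_pos: [0.6576, -0.0244, 0.1033]
tcp_rot: [0.032, 3.141, -0.0]
wrist_force: [-0.4, -0.0, -0.2]
width: 0.402
```

Emit:
{"method": "drive_tool", "body": {
  "steps": [
    [[0, 0, -10], 0],
    [[0, 0, -20], 0],
    [[0, 0, -30], 0],
    [[0, 0, -35], 0],
    [[0, 0, -35], 0],
    [[0, 0, -35], 0],
    [[0, 0, -30], 0]
  ]
}}

```text
time: 65.87
tool_pos: [0.6579, -0.0244, 0.3021]
tcp_rot: [0.032, 3.139, -0.0]
wrist_force: [0.9, -0.6, -0.1]
width: 0.401
```

Emit:
{"method": "drive_tool", "body": {
  "steps": [
    [[0, 28, -10], 0],
    [[0, 28, 0], 0],
    [[0, 28, 0], 0],
    [[0, 28, 0], 0],
    [[0, 28, 0], 0],
    [[0, 28, 0], 0],
    [[0, 28, 0], 0],
    [[0, 28, 0], 0]
  ]
}}

```text
time: 66.53
tool_pos: [0.662, 0.2009, 0.3092]
tcp_rot: [0.032, 3.141, 0.0]
wrist_force: [0.1, 0.1, 0.3]
width: 0.399
```

```bash
python3 n.py .66 -.024 .1 89; python3 -c "
from h import *
snap('scene','m1',(180,100,270,160),2.9);snap('top','m2')
im=cv2.imread('pics/m2.png');print(green(.126,im))
cv2.imwrite('pics/m3.png',cv2.resize(im[145:300,345:440],None,fx=3.8,fy=3.8))"
```

```text
t=66.53 pos=[662.  200.9 309.2] yawy=88.8 q6=-1.29 w=0.399 F=[0.1 0.1 0.3]
 tool-shift mm [  -2.5 -225.   209.2] twist -0.2 (alt 179.8)
(array([467.2, -83.6]), np.float64(82.7))
```

View pics/m1.png

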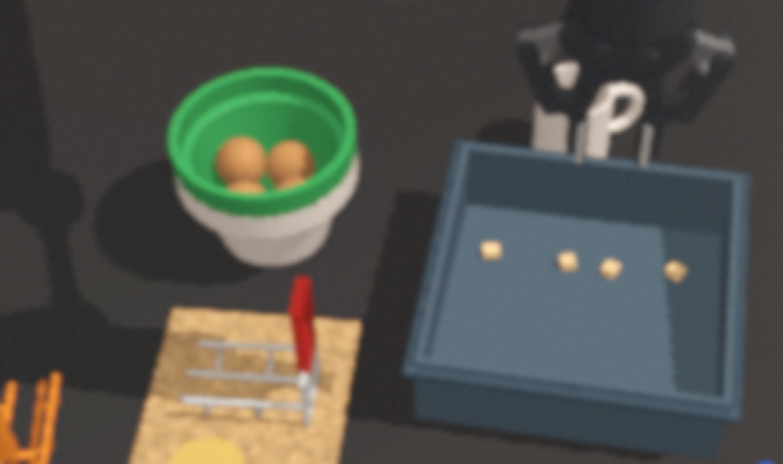

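View pics/m3.png

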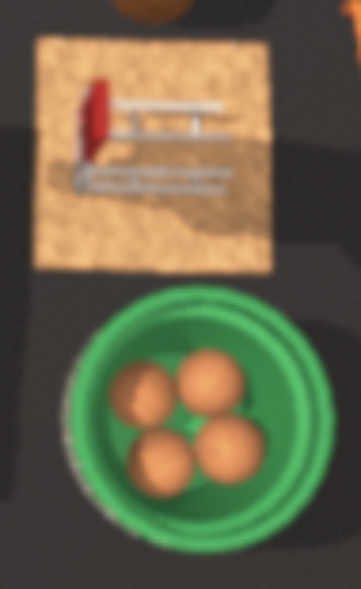

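```bash
python3 -c "
from workcell import bot
print(bot.finish_job())"
```

```text
the job is handed in; nothing more can be done
None
```

The job is done and handed in at about 67 s of the 210 s allowed; the hand-in gave no verdict.

- **Pots:** Only one green pot was present. I nested it squarely into the white pot, with the stack's centre near (467, −83) mm. It had not shifted in any later check.
- **Balls:** I sifted all four balls with the wire scoop, one per trip. Each time the scoop stood on the sloping floor, slid under the ball against the low wall, was re-gripped level, lifted out and emptied over the stack. The fingers touched only the scoop's handle, not the balls.
- **Scoop:** My first placing on the mat was about 6 mm off centre, so I lifted it and set it down again.

**Last pictures:** All four balls were in the green top pot, and all four chips were in the tote. The scoop stood flat within a few millimetres of the mat's centre. I kept clear of the mug, jar, mould and coloured look-alikes; I did not measure their positions at the end. The arm was clear of everything when I handed in. No check failed.

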